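# Tighten the clamp nut in the ribbed corner

## Task

Take the big double-ring spanner off the rubber mat and, with its larger ring over the square nut in the casting, tighten the nut clockwise until it comes up solid and nip it up to about 1 newton-metre, never past 1.5; the ribs leave only a short swing, so lift the ring clear off the nut, go back and seat it again for each stroke. Never put the fingers on the nut or lean the spanner hard on the ribs. Then lay the spanner flat on the mat again and leave everything else where it is.

Things in the scene. Friction and masses are not known exactly. Their poses are not given: they have to be found in the camera images.
- spanner: bright steel offset double-ring spanner, 0.3 to 0.48 kg, lying on the mat. Origin: centre of the underside of its LARGE ring, z up, handle towards -x. Large ring: 55 outer diameter, 14 high, through opening of eight-point (double-square) shape, 31 across flats; one square's flats face the spanner's x and y, the other's lie at 45 degrees, so it fits the nut every 45 degrees
- spanner_grip (a point): middle of the handle, at (-115, 0, 30) mm in the spanner's frame, same axes. The handle is a raised straight bar from x = -53 to -203 along the spanner's x, 16 wide (y) and 14 tall, its centre 30 above the underside of the rings, so fingers fit round it while it lies on the mat. Centre of mass about x = -103
- small_ring (a point): centre of the underside of the spanner's small ring (36 outer diameter, 12 high, too small for the nut), 230 mm from the large ring's centre
- nut_seat (a point): on the nut's vertical axis, 35 above the bench, at the top of its round flange (52 diameter), where the underside of the large ring rests when seated. x and y turn with the nut, square to its flats. Above it: square nut 28 across flats, 12 high, then a stud 18 in diameter, 6 more. Ring clearance 1.5 mm all round, play about 6 degrees each way; ring underside clears the square at 13 mm
- nut_corner (a point): top of one corner of the square nut, 20 mm from its axis; turns with it
- nut (a joint): turn of the nut in rad, growing clockwise seen from above (tightening); it starts between 0 and 0.6 and comes up solid against a hard stop at 2.2. Steady drag of about 0.4 N m on the way; it stays where it is left. At the stop it wants about 1 N m about its axis (some 80 N of contact force between ring and nut); over 1.5 N m may strain it
- casting: dark green cast bracket fixed to the bench, base 170 x 190 x 30 high; origin at bench level on the nut's axis. Its open side faces its own -x, roughly to the robot
- walls: ribs and walls of the casting, up to 84 above the bench; same origin and axes as the casting. Walls close the nut in on three sides; two ribs 12 thick run outwards at 53 degrees either side of -x, from 47 to 99 mm from the axis. With the ring seated the handle (direction nut to small ring) can swing about 36 degrees either side of -x, then meets a rib
- mat: black rubber mat, 300 x 300 x 4, fixed flat on the bench; origin at the centre of its underside. The spanner starts on it and goes back on it
- open_spanner: thin flat open-ended spanner 170 long, lying on the mat; not used, leave alone. Origin under its middle, length along its x
- spare_nut: small loose square nut, 22 wide and 16 high, on the mat; leave alone. Origin at the centre of its underside
- vee_block: dark steel vee block 60 x 50 x 42, on the bench; leave alone. Origin at the centre of its underside
- oil_bottle: grey bottle, diameter 52, 120 high, on the bench; leave alone. Origin at the centre of its underside
- square_blank: flat square steel blank 75 x 75 x 6 with a round hole, on the bench; leave alone. Origin at the centre of its underside

How it is judged:
On the way, in this order (a step that is already met when the one before it is completed fails the run):
1. the large ring is seated on the nut (distance between spanner and nut_seat below 0.005 m), for 0.1 s.
2. after a stroke that turned the nut, the ring is lifted clear above it (z of spanner in the frame of nut_seat above 0.0125 m and distance of nut_corner from where it was at the start of the episode above 0.003 m), for 0.05 s.
3. the ring is seated on the nut again for a further stroke (distance between spanner and nut_seat below 0.005 m), for 0.1 s.
4. the nut is solid against its stop and nipped up: about 1 N m, which is over 45 N of contact force between ring and nut (value of joint nut above 2.17 rad and contact force between spanner and nut above 45 N), for 0.1 s.
At the end, for the whole second after the job is handed in: The nut is solid (joint above 2.16 of 2.2 rad) and the spanner lies flat (within 0.06 rad) and still on the mat, both rings resting on it (undersides 2 to 8 mm above the bench, the mat being 4 thick), the middle of its handle within 150 mm of the mat's centre (value of joint nut above 2.16 rad and z of spanner in the frame of mat between 0.002 and 0.008 m and z of small_ring in the frame of mat between 0.002 and 0.008 m and angle between spanner's own z axis and vertical below 0.06 rad and horizontal distance between spanner_grip and mat below 0.15 m and linear speed of spanner below 0.02 m/s); the robot touches nothing.
It fails at once if the fingers touch the nut (over 2 N) (contact force between the fingers and nut above 2 N).
It fails at once if the spanner is pushed against the ribs or walls with more than 25 N (contact force between spanner and walls above 25 N).
It fails at once if the spanner strains the nut with more than 160 N of contact force (well over 1.5 N m) (contact force between spanner and nut above 160 N).
It fails at once if a bystander is moved more than 20 mm (distance of any of open_spanner, spare_nut, vee_block, oil_bottle, square_blank from where it was at the start of the episode above 0.02 m).
It also fails if it takes over 72 s, if anything falls off the work surface, if the arm or the gripper's body presses on something with over 40 N, if the wrist force passes 120 N, or if a joint passes its speed limit or range.

## Robot

A 7-joint arm with a two-finger parallel gripper is mounted at the origin on the work surface. World frame = base frame: x ahead of the robot, y to its left, z up, the work surface at z = 0. Lengths are in m, angles in rad, forces in N, time in s.
With the tool pointing down it reaches from about 0.425 to 0.925 m from the base axis. Payload 6.8 kg.
Tool frame: the origin (TCP) lies at the centre of the arm's flange, where the gripper is bolted on; the fingertips stand 173 mm ahead of it and the grasp point (between the pads) lies 155 mm ahead of it (r.hold_point_z is the distance from the TCP to the grasp point, in m); z points along the fingers, x is the direction in which the jaws open and shut, and the axes are right-handed (so a half turn about z gives the same grasp; the last joint's range is limited). The gripper opens to 85 mm and grips with 20 to 120 N. Pads are 22 mm wide; open, the fingers measure 114 mm over their backs; the gripper's body (76 mm by 85 mm) begins 54 mm behind the grasp point. The pads swing forward as they close: fully open they stand 13 mm farther back than shut.
Start: joints at [-1.31, 0.477, 0.022, 1.555, -0.011, 1.109, -0.083], TCP at [0.243, 0.63, 0.405] pointing down, gripper open.
Joint ranges: [-2.96, 2.96], [-0.34, 2.1], [-1.41, 1.46], [0.24, 2.44], [-1.37, 4.51], [0.17, 1.92], [-2.96, 2.96]. Speed limits (rad/s): [2.39, 2.39, 3.14, 3.14, 3.14, 3.14, 3.14].

## Interface

Orientations are given as a rotation vector (axis times angle).
In Python, from bench import r gives the robot as it stands.
- The arm moves only by the tool apply_moves, never from a script. Its arguments are lists of equal length, an entry for each row: "dp": the shift along the tool's x, y, z scaled (see below), a list of three; "twist": the turn, a rotation vector about the tool's x, y, z scaled (see below), a list of three; "jaw": the closure in counts, from 0 (fully open) to 255 (shut). In form: {"dp": [[x, y, z], ...], "twist": [[rx, ry, rz], ...], "jaw": [jaw, ...]}. A call has 1 to 20 rows; each row shifts and turns the pose as measured when the row begins, along the tool's axes as they then stand; what a row does not reach is not made up. The controller multiplies each number of a shift by 12 cm and each number of a turn by 120 degrees. A row lasts 1/10 s, in which the tool goes at most 50 mm and 8.59 degrees, less where a joint would pass 70% of its speed; a pose out of reach is approached as far as the arm can. A call with a number of a shift or a turn outside -1 to 1 is refused whole. A call with a gripper value outside its range is refused whole. The fingers move at their own pace and stop on an object; "grip_force" is the grip in N (left out, the last holds). Time passes only in rows, so rows that do not move let the fingers close. It gives the time, the measured TCP pose, the force and the opening at its end, in the units of the state.
- r.get_obs(): the state, without advancing time (a new reading comes with each control period).
- r.grab_frame(name): name is "side" or "top" or "wrist"; returns a dict with "color" (420x560x3 uint8, red, green, blue), "z_map" (420x560 float32, m along the optical axis (not along the pixel's ray), 0 where there is no reading), "intrinsics" (3x3 intrinsics, pixels), "dist_coeffs" ([k1, k2, p1, p2, k3] as OpenCV has them; the pictures are not rectified), "R" (3x3) and "t" (3): a world point X has camera coordinates R X + t; the wrist camera has in their place "hand_eye" (4x4, takes a point from camera to tool coordinates, whose origin is the TCP and whose axes are the tool frame's). Camera axes: x right, y down, z forward; pixel columns grow to the right and rows downward; lengths in m; the calibration is good to about 2 mm. A picture is of the moment at which its call begins: read the wrist's pose just before it.
- r.hand_in(): hands the job in, once; it reports no verdict.
The state is a dict: "clock": time; "joints": joint angles; "qvel": joint speeds; "tau": joint torques, N m; "tcp_pos": TCP position; "orientation": TCP orientation; "contact_force": force on the tool from outside, world axes, zero at the start; "moment": the same for the moment, N m; "grip_width": finger opening in m.
Only numpy, scipy, OpenCV 4.12 (cv2) and the standard library are available. Lean on these libraries where they do the work, as an engineer would, in place of code of your own. Each camera call takes 0.05 s, during which the arm holds its last target.

## Working session

There is one attempt and no reset: what is moved stays moved. The work goes in short steps, Python scripts to look and compute and a tool call to move; the robot and the scene stay as the last step left them, time stands still between calls to the robot, and variables do not carry over. Pictures are saved under pics/ and viewed, and the job is handed in when it is done.

Besides the shell and the picture viewer there is one more tool, called after "Call:" as name(argument=value, ...) on one line, values as JSON. apply_moves: Moves the arm, as the interface text tells. Shifts and turns lie within -1 to 1; 1 stands for 12 cm of shift or 120 degrees of turn. Its arguments: {"type":"object","properties":{"dp":{"type":"array"},"twist":{"type":"array"},"jaw":{"type":"array"},"grip_force":{"type":"number"}},"required":["dp","twist","jaw"]}

```bash
ls; mkdir -p pics; python3 - <<'E'
from bench import r
import cv2,numpy as np
print(r.get_obs(), r.hold_point_z)
for n in ["side","top","wrist"]:
    f=r.grab_frame(n)
    cv2.imwrite(f"pics/{n}0.png",f["color"][:,:,::-1])
    np.savez(f"{n}0.npz",**f)
    print(n,f["intrinsics"],f["dist_coeffs"],f.get("R"),f.get("t"),f.get("hand_eye"))
E
```

```text
pics
{'clock': 0.0, 'joints': array([-1.31010765,  0.47778439,  0.0223373 ,  1.55645629, -0.01149035,
        1.10931316, -0.08310801]), 'qvel': array([-0.00110236, -0.00013103,  0.00128933, -0.00070998, -0.00043145,
        0.00058682,  0.00132141]), 'tau': array([-4.58142003e-04, -5.96446145e+01,  1.60819240e+00, -2.81199700e+01,
        1.25498255e-02,  9.34605167e-03,  9.61676221e-06]), 'tcp_pos': array([0.24321878, 0.62935612, 0.40373388]), 'orientation': array([ 2.59011800e+00,  1.77585273e+00, -2.23907156e-03]), 'contact_force': array([-0.20438708,  0.18370774,  0.47047119]), 'moment': array([0.00996515, 0.0009827 , 0.04316331]), 'grip_width': 0.08502290098037815} 0.1547
side [[442.55006781   0.         284.48098567]
 [  0.         442.55006781 211.74972551]
 [  0.           0.           1.        ]] [-0.0519479  0.         0.         0.         0.       ] [[ 0.99265838 -0.12082831  0.00546351]
 [-0.06033528 -0.53381927 -0.84344333]
 [ 0.10482836  0.83692145 -0.53719038]] [-0.51367075  0.09744287  1.15783475] None
top [[404.49553946   0.         281.39081556]
 [  0.         404.49553946 207.49490382]
 [  0.           0.           1.        ]] [0.00310497 0.         0.         0.         0.        ] [[ 0.01718086 -0.99969183 -0.01791803]
 [-0.9954309  -0.01541867 -0.09423151]
 [ 0.0939262   0.01945514 -0.99538905]] [0.00820416 0.53686037 1.03894263] None
wrist [[302.97051307   0.         277.15260604]
 [  0.         302.97051307 211.44638507]
 [  0.           0.           1.        ]] [-0.04988426  0.          0.          0.          0.        ] None None [[ 9.99999150e-01  1.12302782e-03 -6.62180923e-04  2.22518368e-05]
 [-9.07056702e-04  9.64150716e-01  2.65353676e-01 -6.76437174e-02]
 [ 9.36441771e-04 -2.65352850e-01  9.64150916e-01  3.17686217e-02]
 [ 0.00000000e+00  0.00000000e+00  0.00000000e+00  1.00000000e+00]]
```

View pics/top0.png

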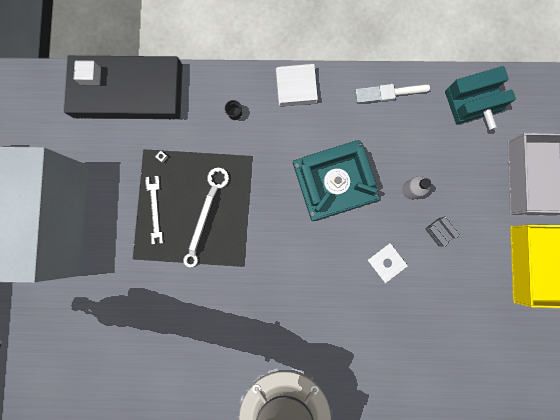

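View pics/side0.png

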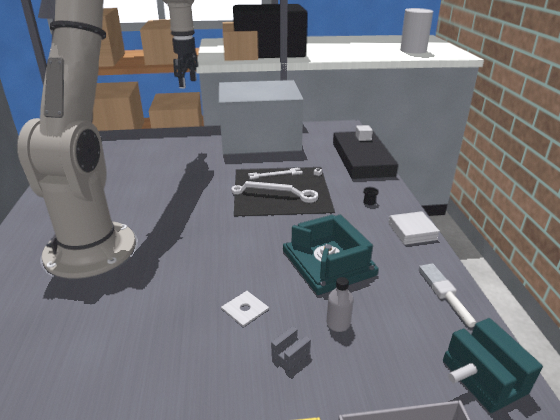

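View pics/wrist0.png

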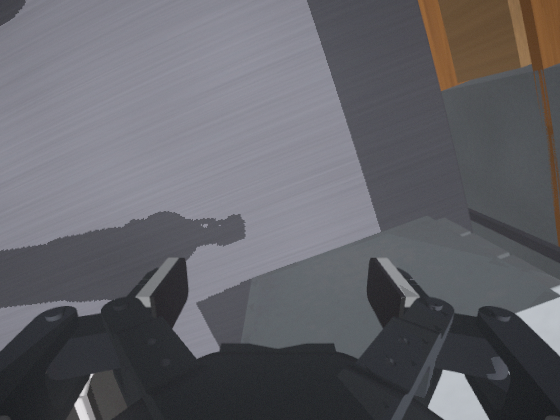

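The top picture shows the mat at (195,208). The spanner's large ring is at about (217,178) and its small ring at (191,261). The casting is at (337,181), with the nut at its centre. Next I'll enlarge these areas.

```bash
cat > h.py <<'E'
import numpy as np,cv2
from scipy.spatial.transform import Rotation as Rot
def ray(f,uv):
    p=cv2.undistortPoints(np.array(uv,float).reshape(-1,1,2),f["intrinsics"],f["dist_coeffs"])[:,0]
    return np.c_[p,np.ones(len(p))]
def RT(f,pose=None):
    if "R" in f and pose is None: return f["R"].T, -f["R"].T@f["t"]
    pos,rv=pose; R=Rot.from_rotvec(rv).as_matrix(); H=f["hand_eye"]
    return R@H[:3,:3], R@H[:3,3]+pos
def on_plane(f,uv,z,pose=None):
    A,o=RT(f,pose); d=ray(f,uv)@A.T
    s=(z-o[2])/d[:,2]; return o+d*s[:,None]
def cloud(f,pose=None):
    h,w=f["z_map"].shape
    u,v=np.meshgrid(np.arange(w),np.arange(h))
    d=ray(f,np.stack([u,v],-1).reshape(-1,2))*f["z_map"].reshape(-1,1)
    A,o=RT(f,pose); return (d@A.T+o).reshape(h,w,3)
def proj(f,X,pose=None):
    A,o=RT(f,pose); R=A.T; t=-R@o
    return cv2.projectPoints(np.array(X,float),cv2.Rodrigues(R)[0],t,f["intrinsics"],f["dist_coeffs"])[0][:,0]
E
python3 - <<'E'
from h import *
f=dict(np.load("top0.npz"))
im=f["color"][:,:,::-1]
def crop(x0,y0,x1,y1,s,n):
    cv2.imwrite(n,cv2.resize(im[y0:y1,x0:x1],None,fx=s,fy=s,interpolation=cv2.INTER_CUBIC))
crop(130,145,260,270,4.6,"pics/matc.png") if 0 else crop(130,145,260,270,4,"pics/matc.png")
crop(285,130,395,230,6,"pics/castc.png")
C=cloud(f)
for uv in [(225,215),(337,181),(300,240),(205,220),(215,178),(210,168),(191,266),(337,150),(150,250)]:
    print(uv,C[uv[1],uv[0]].round(4))
E
```

```text
(225, 215) [0.5158 0.168  0.0077]
(337, 181) [ 0.6042 -0.125   0.0564]
(300, 240) [ 0.4526 -0.0337  0.0018]
(205, 220) [0.4997 0.2148 0.0383]
(215, 178) [0.6161 0.1987 0.0045]
(210, 168) [0.6431 0.2129 0.0059]
(191, 266) [0.3794 0.252  0.0164]
(337, 150) [ 0.6785 -0.1215  0.0836]
(150, 250) [0.4191 0.3671 0.0024]
```

View pics/matc.png

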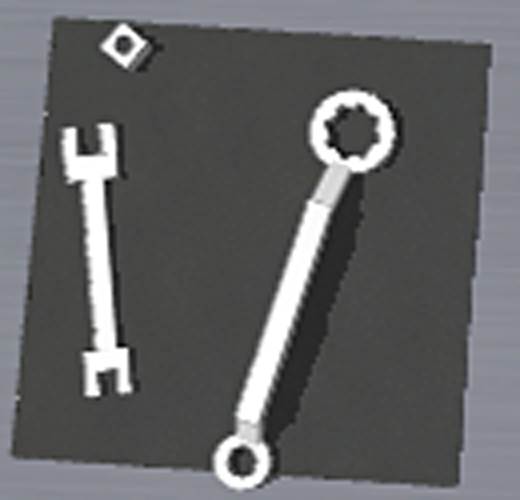

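View pics/castc.png

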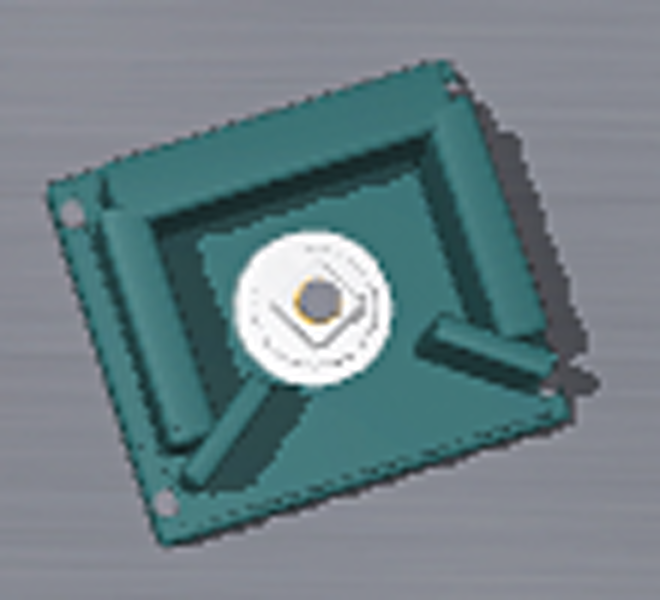

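```bash
python3 - <<'E'
from h import *
f=dict(np.load("top0.npz"))
def c4(p): return [130+(p[0]+.5)/4-.5,145+(p[1]+.5)/4-.5]
def c6(p): return [285+(p[0]+.5)/6-.5,130+(p[1]+.5)/6-.5]
L=on_plane(f,[c4((352,131))],.018)[0]; S=on_plane(f,[c4((242,460))],.016)[0]
d=S-L; print("L",L,"S",S,"len",np.hypot(*d[:2]),"yaw(x axis)",np.degrees(np.arctan2(-d[1],-d[0])))
m=on_plane(f,[c4(p) for p in [(53,17),(491,44),(458,487),(12,457)]],.004); print("mat",m,m.mean(0))
print("edges",np.linalg.norm(np.diff(m,axis=0),axis=1))
s=on_plane(f,[c6((320,300))],.053);print("stud",s)
fl=on_plane(f,[c6((313,307))],.035);print("flange",fl)
b=on_plane(f,[c6(p) for p in [(50,183),(447,62),(575,425),(160,545)]],.03);print("base",b,b.mean(0),np.linalg.norm(np.diff(b,axis=0),axis=1))
for i,j in[(0,1),(3,2),(0,3),(1,2)]:
    e=b[j]-b[i];print(np.degrees(np.arctan2(e[1],e[0])))
C=cloud(f)
m=(C[...,2]>.079)&(C[...,2]<.09); ys,xs=np.where(m[130:230,285:395]); print(len(xs))
P=C[130:230,285:395][m[130:230,285:395]]
print(cv2.minAreaRect(P[:,:2].astype(np.float32)*1000))
E
```

```text
L [0.61566158 0.18915488 0.018     ] S [0.39598168 0.25508247 0.016     ] len 0.22935933635041583 yaw(x axis) -16.704896271790993
mat [[0.69398731 0.3994117  0.004     ]
 [0.679198   0.0987821  0.004     ]
 [0.38031032 0.11353693 0.004     ]
 [0.39480581 0.41208206 0.004     ]] [0.53707536 0.2559532  0.004     ]
edges [0.30099315 0.29925165 0.29889683]
stud [[ 0.60843289 -0.12777297  0.053     ]]
flange [[ 0.6082983 -0.1269037  0.035    ]]
base [[ 0.66277944 -0.01146904  0.03      ]
 [ 0.71942319 -0.18608928  0.03      ]
 [ 0.55880077 -0.24149418  0.03      ]
 [ 0.50357646 -0.06159067  0.03      ]] [ 0.61114496 -0.12516079  0.03      ] [0.18357762 0.16990958 0.18818872]
-72.02784153589566
-72.93527956628152
-162.52451368275192
-160.96870463131103
1565
((616.6688232421875, -124.70575714111328), (141.10345458984375, 166.4886016845703), 18.40032386779785)
```

```bash
cat > plan.py <<'E'
from h import *
import json
def Rdown(az):  # tool x azimuth (rad), z down
    x=np.array([np.cos(az),np.sin(az),0]); z=np.array([0,0,-1.]); return np.c_[x,np.cross(z,x),z]
def plan(o,pos,az_deg,jaw,vmax=.048,wmax=8.4,n=None,pad=0,dirn=None,dec=3):
    """straight line, constant turn; az_deg target. dirn:+1 forces cw(+z tool)"""
    R=Rot.from_rotvec(o["orientation"]); p=np.array(o["tcp_pos"]); T=Rot.from_matrix(Rdown(np.radians(az_deg)))
    rv=(R.inv()*T).as_rotvec()
    if dirn and np.sign(rv[2])!=dirn and np.linalg.norm(rv)>.5: rv=rv*(1-2*np.pi/np.linalg.norm(rv))
    d=np.asarray(pos)-p
    N=n or int(max(np.ceil(np.linalg.norm(d)/vmax),np.ceil(np.degrees(np.linalg.norm(rv))/wmax),1))
    dp=[];tw=[]
    for i in range(N):
        Ri=R*Rot.from_rotvec(rv*i/N)
        dp.append([round(float(v),dec) for v in Ri.inv().apply(d/N)/.12]); tw.append([round(float(v),dec) for v in np.degrees(rv/N)/120])
    for _ in range(pad): dp.append([0,0,0]);tw.append([0,0,0])
    print(N,"rows",json.dumps({"dp":dp,"twist":tw,"jaw":[jaw]*len(dp)}))
def tell(o):
    R=Rot.from_rotvec(o["orientation"]).as_matrix()
    print("t",round(o["clock"],2),"tcp",o["tcp_pos"].round(4),"xaz",round(float(np.degrees(np.arctan2(R[1,0],R[0,0]))),2),"zdir",R[:,2].round(4),"q",o["joints"].round(2),"F",o["contact_force"].round(1),"M",o["moment"].round(2),"w",round(o["grip_width"],4))
E
python3 - <<'E'
from plan import *
from bench import r
plan(r.get_obs(),[.606,-.127,.37],-70,0,dirn=1,pad=1)
E
```

```text
18 rows {"dp": [[-0.266, 0.283, 0.016], [-0.226, 0.316, 0.016], [-0.181, 0.343, 0.016], [-0.133, 0.365, 0.016], [-0.083, 0.379, 0.016], [-0.032, 0.387, 0.016], [0.021, 0.388, 0.016], [0.072, 0.382, 0.016], [0.123, 0.368, 0.016], [0.171, 0.349, 0.016], [0.217, 0.322, 0.016], [0.258, 0.29, 0.016], [0.295, 0.253, 0.016], [0.326, 0.211, 0.016], [0.351, 0.166, 0.016], [0.37, 0.117, 0.016], [0.383, 0.066, 0.016], [0.388, 0.014, 0.016], [0, 0, 0]], "twist": [[0.0, 0.0, 0.064], [0.0, 0.0, 0.064], [0.0, 0.0, 0.064], [0.0, 0.0, 0.064], [0.0, 0.0, 0.064], [0.0, 0.0, 0.064], [0.0, 0.0, 0.064], [0.0, 0.0, 0.064], [0.0, 0.0, 0.064], [0.0, 0.0, 0.064], [0.0, 0.0, 0.064], [0.0, 0.0, 0.064], [0.0, 0.0, 0.064], [0.0, 0.0, 0.064], [0.0, 0.0, 0.064], [0.0, 0.0, 0.064], [0.0, 0.0, 0.064], [0.0, 0.0, 0.064], [0, 0, 0]], "jaw": [0, 0, 0, 0, 0, 0, 0, 0, 0, 0, 0, 0, 0, 0, 0, 0, 0, 0, 0]}
```

```bash
python3 - <<'E'
from plan import *
from bench import r
f=dict(np.load("top0.npz")); C=cloud(f)
m=(C[...,2]>.05)&(C[...,1]>.4)&(C[...,1]<.8); print(C[m].min(0),C[m].max(0))
f=dict(np.load("side0.npz")); C=cloud(f)
B=C[80:155,215:305].reshape(-1,3); B=B[(B[:,2]>.05)]; print(np.percentile(B,[2,98],axis=0))
plan(r.get_obs(),[.29,.35,.42],20,0,dirn=1)
E
```

```text
[0.22770793 0.40014532 0.05000004] [0.93597594 0.65065271 0.25564381]
[[0.35143157 0.54246245 0.05484504]
 [0.64896472 1.15021443 0.20141606]]
6 rows {"dp": [[-0.339, 0.2, -0.022], [-0.307, 0.246, -0.022], [-0.269, 0.287, -0.022], [-0.225, 0.323, -0.022], [-0.177, 0.351, -0.022], [-0.126, 0.373, -0.022]], "twist": [[0.0, 0.0, 0.068], [0.0, 0.0, 0.068], [0.0, 0.0, 0.068], [0.0, 0.0, 0.068], [0.0, 0.0, 0.068], [0.0, 0.0, 0.068]], "jaw": [0, 0, 0, 0, 0, 0]}
```

Call:
apply_moves(dp=[[-0.34,0.2,-0.02],[-0.31,0.25,-0.02],[-0.27,0.29,-0.02],[-0.225,0.32,-0.02],[-0.18,0.35,-0.02],[-0.125,0.37,-0.02]], twist=[[0,0,0.068],[0,0,0.068],[0,0,0.068],[0,0,0.068],[0,0,0.068],[0,0,0.068]], jaw=[0,0,0,0,0,0])

```text
clock: 0.75
tcp_pos: [0.285, 0.3447, 0.4147]
orientation: [3.099, 0.508, -0.007]
contact_force: [0.8, -0.7, 1.0]
grip_width: 0.085
```

```bash
python3 - <<'E'
from plan import *
from bench import r
o=r.get_obs();tell(o)
plan(o,[.606,-.127,.36],-70,0,dirn=1,pad=1)
E
```

```text
t 0.75 tcp [0.285  0.3447 0.4147] xaz 18.6 zdir [-0.0044 -0.0024 -1.    ] q [-1.23  0.08  0.23  2.07 -0.02  0.99 -0.67] F [ 0.8 -0.7  1. ] M [ 0.01 -0.06  0.02] w 0.085
12 rows {"dp": [[0.107, 0.382, 0.038], [0.155, 0.365, 0.038], [0.201, 0.342, 0.038], [0.243, 0.313, 0.038], [0.281, 0.279, 0.037], [0.315, 0.241, 0.037], [0.343, 0.198, 0.037], [0.366, 0.153, 0.037], [0.382, 0.104, 0.038], [0.392, 0.055, 0.038], [0.396, 0.004, 0.038], [0.393, -0.047, 0.038], [0, 0, 0]], "twist": [[0.0, 0.0, 0.062], [0.0, 0.0, 0.062], [0.0, 0.0, 0.062], [0.0, 0.0, 0.062], [0.0, 0.0, 0.062], [0.0, 0.0, 0.062], [0.0, 0.0, 0.062], [0.0, 0.0, 0.062], [0.0, 0.0, 0.062], [0.0, 0.0, 0.062], [0.0, 0.0, 0.062], [0.0, 0.0, 0.062], [0, 0, 0]], "jaw": [0, 0, 0, 0, 0, 0, 0, 0, 0, 0, 0, 0, 0]}
```

Call:
apply_moves(dp=[[0.107,0.38,0.038],[0.155,0.365,0.038],[0.2,0.34,0.038],[0.243,0.313,0.038],[0.28,0.28,0.038],[0.315,0.24,0.038],[0.343,0.2,0.038],[0.366,0.153,0.038],[0.38,0.104,0.038],[0.39,0.055,0.038],[0.395,0.004,0.038],[0.393,-0.047,0.038],[0.02,0,0],[0,0,0]], twist=[[0,0,0.062],[0,0,0.062],[0,0,0.062],[0,0,0.062],[0,0,0.062],[0,0,0.062],[0,0,0.062],[0,0,0.062],[0,0,0.062],[0,0,0.062],[0,0,0.062],[0,0,0.062],[0,0,0.01],[0,0,0]], jaw=[0,0,0,0,0,0,0,0,0,0,0,0,0,0])

```text
clock: 2.15
tcp_pos: [0.5968, -0.1666, 0.356]
orientation: [2.476, -1.931, -0.003]
contact_force: [-0.1, 0.9, -0.7]
grip_width: 0.0854
```

```bash
python3 - <<'E'
from plan import *
from bench import r
o=r.get_obs();tell(o)
f=r.grab_frame("wrist"); np.savez("w1.npz",pos=o["tcp_pos"],rv=o["orientation"],**f)
cv2.imwrite("pics/w1.png",f["color"][:,:,::-1])
pose=(o["tcp_pos"],o["orientation"])
print(proj(f,[[.6083,-.127,.053]],pose))
E
```

```text
t 2.15 tcp [ 0.5968 -0.1666  0.356 ] xaz -75.88 zdir [-2.5e-03  1.0e-04 -1.0e+00] q [-0.38  0.54  0.77  1.78 -0.44  1.01 -0.76] F [-0.1  0.9 -0.7] M [ 0.03 -0.02  0.01] w 0.0854
[[238.02367002 179.87048483]]
```

View pics/w1.png

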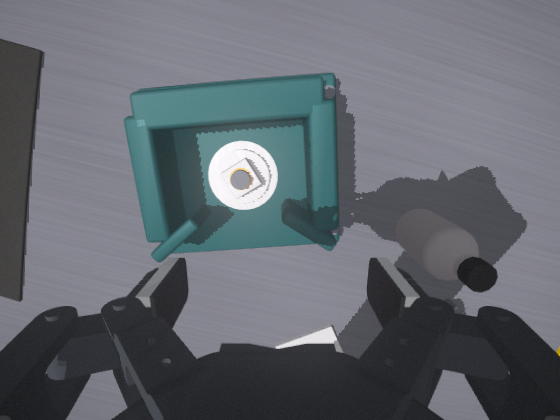

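```bash
python3 - <<'E'
from plan import *
f=dict(np.load("w1.npz")); im=f["color"][:,:,::-1]
cv2.imwrite("pics/w1c.png",cv2.resize(im[135:215,195:290],None,fx=7,fy=7,interpolation=cv2.INTER_CUBIC))
E
```

```text
(no output)
```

View pics/w1c.png

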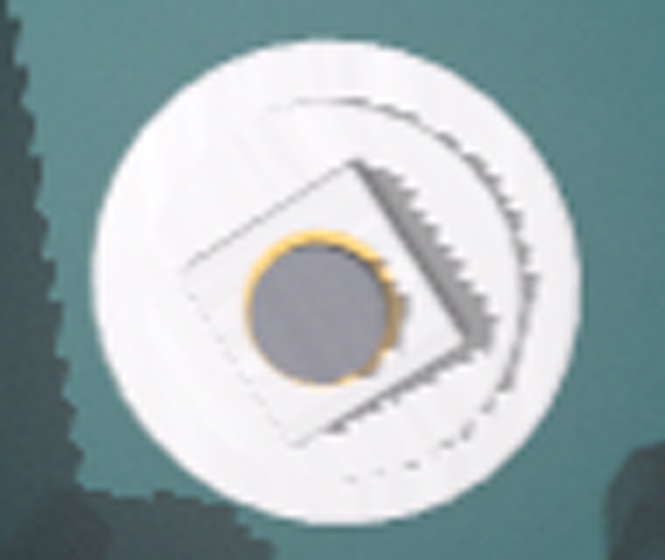

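The crop shows the square nut's top corners at (353,160), (182,268), (293,445) and (465,345), and the stud's centre at (318,310).

```bash
python3 - <<'E'
from plan import *
f=dict(np.load("w1.npz")); pose=(f["pos"],f["rv"])
c=lambda p:[195+(p[0]+.5)/7-.5,135+(p[1]+.5)/7-.5]
P=on_plane(f,[c(p) for p in [(353,160),(182,268),(293,445),(465,345)]],.047,pose)
print(P.round(4),P.mean(0).round(4))
print(np.linalg.norm(P-np.roll(P,-1,0),axis=1).round(4))
for i in range(4):
    d=P[(i+1)%4]-P[i]; print(np.degrees(np.arctan2(d[1],d[0]))%90)
print("stud",on_plane(f,[c((318,310))],.053,pose).round(4))
C=cloud(f,pose); print(C[178,240],C[165,225], C[150,240])
# big disc
for z in (.03,.035): 
  Q=on_plane(f,[c((93,282)),c((580,282)),c((336,40)),c((336,524))],z,pose); print(z,Q.mean(0),np.linalg.norm(Q[0]-Q[1]),np.linalg.norm(Q[2]-Q[3]))
m=(C[...,2]>.079)&(C[...,2]<.089)&(C[...,0]>.5)&(C[...,0]<.76)&(C[...,1]>-.25)
m[:,350:]=0;m[255:]=0
print(cv2.minAreaRect(C[m][:,:2].astype(np.float32)*1000))
E
```

```text
[[ 0.6288 -0.1282  0.047 ]
 [ 0.6096 -0.1095  0.047 ]
 [ 0.5899 -0.1287  0.047 ]
 [ 0.6087 -0.1479  0.047 ]] [ 0.6092 -0.1286  0.047 ]
[0.0268 0.0275 0.0269 0.0281]
45.65341859264939
44.21432292018898
44.391962571835904
44.46745845059261
stud [[ 0.6096 -0.1285  0.053 ]]
[ 0.6100084  -0.12819919  0.0508811 ] [ 0.61575725 -0.11034967  0.03473248] [ 0.63285376 -0.12106838  0.03341823]
0.03 [ 0.60934298 -0.12840392  0.03      ] 0.06797185659708191 0.06790377531558642
0.035 [ 0.61020763 -0.1287703   0.035     ] 0.06681612547957021 0.06674920178975281
((616.7997436523438, -125.55535888671875), (141.28775024414062, 165.9867401123047), 18.418516159057617)
```

```bash
python3 - <<'E'
from plan import *
from bench import r
plan(r.get_obs(),[.520,.2,.34],-106.7,0,pad=2)
E
```

```text
8 rows {"dp": [[-0.39, -0.016, 0.017], [-0.39, 0.01, 0.017], [-0.388, 0.036, 0.017], [-0.385, 0.062, 0.017], [-0.38, 0.088, 0.017], [-0.373, 0.113, 0.017], [-0.365, 0.138, 0.017], [-0.354, 0.163, 0.017], [0, 0, 0], [0, 0, 0]], "twist": [[0.0, -0.0, 0.032], [0.0, -0.0, 0.032], [0.0, -0.0, 0.032], [0.0, -0.0, 0.032], [0.0, -0.0, 0.032], [0.0, -0.0, 0.032], [0.0, -0.0, 0.032], [0.0, -0.0, 0.032], [0, 0, 0], [0, 0, 0]], "jaw": [0, 0, 0, 0, 0, 0, 0, 0, 0, 0]}
```

Call:
apply_moves(dp=[[-0.39,-0.016,0.017],[-0.39,0.01,0.017],[-0.388,0.036,0.017],[-0.385,0.062,0.017],[-0.38,0.088,0.017],[-0.373,0.113,0.017],[-0.365,0.138,0.017],[-0.3,0.14,0.017],[0,0,0],[0,0,0]], twist=[[0,0,0.032],[0,0,0.032],[0,0,0.032],[0,0,0.032],[0,0,0.032],[0,0,0.032],[0,0,0.032],[0,0,0.03],[0,0,0],[0,0,0]], jaw=[0,0,0,0,0,0,0,0,0,0])

```text
clock: 3.2
tcp_pos: [0.5086, 0.2174, 0.3409]
orientation: [-1.893, 2.505, 0.021]
contact_force: [-0.5, 0.5, -0.3]
grip_width: 0.0854
```

```bash
python3 - <<'E'
from plan import *
from bench import r
o=r.get_obs();tell(o)
f=r.grab_frame("wrist"); np.savez("w2.npz",pos=o["tcp_pos"],rv=o["orientation"],**f)
cv2.imwrite("pics/w2.png",f["color"][:,:,::-1])
pose=(o["tcp_pos"],o["orientation"])
print(proj(f,[[.6157,.1892,.018],[.396,.255,.016]],pose))
E
```

```text
t 3.2 tcp [0.5086 0.2174 0.3409] xaz -105.84 zdir [-0.0063  0.0118 -0.9999] q [-1.21  0.5   0.94  1.96 -0.52  0.94 -1.87] F [-0.5  0.5 -0.3] M [-0.05 -0.04 -0.04] w 0.0854
[[278.06750468  74.34148652]
 [274.68745727 300.63108909]]
```

View pics/w2.png

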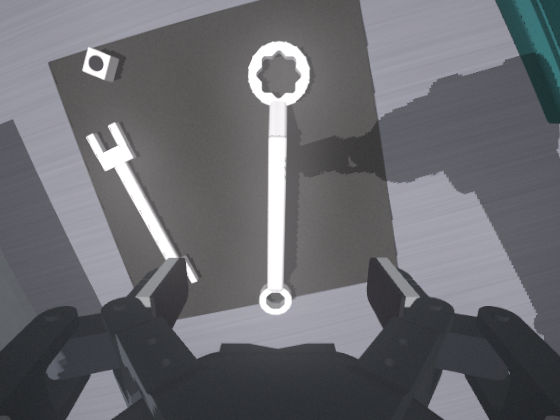

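Here the large ring is at (278.5,73) and the small ring at (275,300). Both are within about 1.5 px of where the top-camera estimate puts them.

```bash
python3 - <<'E'
from plan import *
from bench import r
f=dict(np.load("w2.npz")); pose=(f["pos"],f["rv"]); im=f["color"]
g=cv2.cvtColor(im,cv2.COLOR_RGB2GRAY)
# ring outer fit: bright px around
m=(g>170).astype(np.uint8); m[:, :240]=0;m[:,320:]=0
n,lab,st,ce=cv2.connectedComponentsWithStats(m)
l=lab[55,257]; M=(lab==l).astype(np.uint8); print(st[l])
ys,xs=np.where(M[:100]); print("ring bbox",xs.min(),xs.max(),ys.min())
from scipy.optimize import least_squares
cn=max(cv2.findContours(M,cv2.RETR_EXTERNAL,cv2.CHAIN_APPROX_NONE)[0],key=len)[:,0]
c=cn[(cn[:,1]<95)]
s=least_squares(lambda p:np.hypot(c[:,0]-p[0],c[:,1]-p[1])-p[2],[278,73,31]).x; print("outer",s)
L=on_plane(f,[s[:2]],.018,pose)[0]; print("L",L)
# handle edges
rows=np.arange(145,275); cx=[]
for y in rows:
    x=np.where(M[y,250:310])[0]; cx.append(250+x.mean())
k=np.polyfit(rows,cx,1); print("axis",k)
H=on_plane(f,[[np.polyval(k,150),150],[np.polyval(k,270),270]],.041,pose); d=H[1]-H[0]
print("H",H,"psi",np.degrees(np.arctan2(-d[1],-d[0])))
S=on_plane(f,[(275,300)],.016,pose)[0]; e=S-L; print("S",S,np.hypot(*e[:2]),np.degrees(np.arctan2(-e[1],-e[0])))
E
```

```text
[ 248   41   62  275 5548]
ring bbox 248 309 41
outer [278.43206416  72.73808035  31.04352374]
L [0.61690442 0.18852282 0.018     ]
axis [-1.46663207e-02  2.78987979e+02]
H [[0.55332683 0.20781135 0.041     ]
 [0.44355154 0.2406663  0.041     ]] psi -16.662066321221
S [0.39666942 0.25445222 0.016     ] 0.22989157713342026 -16.665560502986615
```

```bash
python3 - <<'E'
from plan import *
from bench import r
plan(r.get_obs(),[.5163,.2186,.215],-106.66,0,vmax=.03,pad=2)
E
```

```text
5 rows {"dp": [[-0.003, -0.014, 0.209], [-0.003, -0.014, 0.21], [-0.004, -0.013, 0.21], [-0.004, -0.013, 0.21], [-0.005, -0.012, 0.21], [0, 0, 0], [0, 0, 0]], "twist": [[0.001, 0.001, 0.001], [0.001, 0.001, 0.001], [0.001, 0.001, 0.001], [0.001, 0.001, 0.001], [0.001, 0.001, 0.001], [0, 0, 0], [0, 0, 0]], "jaw": [0, 0, 0, 0, 0, 0, 0]}
```

Call:
apply_moves(dp=[[-0.003,-0.014,0.21],[-0.003,-0.014,0.21],[-0.004,-0.013,0.21],[-0.004,-0.013,0.21],[-0.005,-0.012,0.17],[0,0,0],[0,0,0]], twist=[[0.001,0.001,0.001],[0.001,0.001,0.001],[0.001,0.001,0.001],[0.001,0.001,0.001],[0.001,0.001,0.001],[0,0,0],[0,0,0]], jaw=[0,0,0,0,0,0,0])

```text
clock: 3.95
tcp_pos: [0.5177, 0.2111, 0.2193]
orientation: [-1.872, 2.517, 0.002]
contact_force: [-0.4, -0.8, 0.4]
grip_width: 0.085
```

```bash
python3 - <<'E'
from plan import *
from bench import r
o=r.get_obs();tell(o)
plan(o,[.5163,.2186,.189],-106.66,0,n=2,pad=2)
E
```

```text
t 3.95 tcp [0.5177 0.2111 0.2193] xaz -106.72 zdir [ 0.0035  0.0042 -1.    ] q [-1.06  0.67  0.76  2.01 -0.7   0.73 -1.72] F [-0.4 -0.8  0.4] M [-0.04 -0.06 -0.  ] w 0.085
2 rows {"dp": [[-0.028, 0.015, 0.127], [-0.028, 0.015, 0.126], [0, 0, 0], [0, 0, 0]], "twist": [[-0.001, 0.001, -0.0], [-0.001, 0.001, -0.0], [0, 0, 0], [0, 0, 0]], "jaw": [0, 0, 0, 0]}
```

Call:
apply_moves(dp=[[-0.028,0.015,0.127],[-0.028,0.015,0.12],[0,0,0],[0,0,0]], twist=[[-0.001,0.001,0],[-0.001,0.001,0],[0,0,0],[0,0,0]], jaw=[0,0,0,0])

```text
clock: 4.35
tcp_pos: [0.5171, 0.219, 0.1901]
orientation: [-1.873, 2.519, 0.004]
contact_force: [0.3, -0.2, 0.5]
grip_width: 0.0853
```

```bash
python3 - <<'E'
from plan import *
from bench import r
o=r.get_obs();tell(o)
plan(o,[.5163,.2186,.189],-106.66,0,n=1,pad=1,dec=4)
E
```

```text
t 4.35 tcp [0.5171 0.219  0.1901] xaz -106.74 zdir [ 0.0011  0.0039 -1.    ] q [-1.03  0.72  0.71  2.01 -0.75  0.69 -1.7 ] F [ 0.3 -0.2  0.5] M [-0.07 -0.05 -0.03] w 0.0853
1 rows {"dp": [[0.0052, 0.0054, 0.0089], [0, 0, 0]], "twist": [[0.0, 0.0019, -0.0007], [0, 0, 0]], "jaw": [0, 0]}
```

Call:
apply_moves(dp=[[0.005,0.005,0.009],[0,0,0],[0,0,0],[0,0,0],[0,0,0],[0,0,0],[0,0,0],[0,0,0],[0,0,0],[0,0,0]], twist=[[0,0.002,-0.001],[0,0,0],[0,0,0],[0,0,0],[0,0,0],[0,0,0],[0,0,0],[0,0,0],[0,0,0],[0,0,0]], jaw=[0,255,255,255,255,255,255,255,255,255], grip_force=80)

```text
clock: 5.35
tcp_pos: [0.5167, 0.2187, 0.1903]
orientation: [-1.877, 2.518, -0.001]
contact_force: [0.1, -0.8, 0.7]
grip_width: 0.0144
```

```bash
python3 - <<'E'
from plan import *
from bench import r
o=r.get_obs();tell(o)
plan(o,[.5163,.2186,.32],-106.66,255,vmax=.03,pad=2)
E
```

```text
t 5.35 tcp [0.5167 0.2187 0.1903] xaz -106.6 zdir [ 1.6e-03  5.0e-04 -1.0e+00] q [-1.04  0.72  0.71  2.01 -0.74  0.69 -1.7 ] F [ 0.1 -0.8  0.7] M [-0.03  0.02  0.04] w 0.0144
5 rows {"dp": [[0.0, 0.0, -0.216], [0.0, 0.0, -0.216], [0.0, 0.0, -0.216], [0.0, 0.001, -0.216], [0.0, 0.001, -0.216], [0, 0, 0], [0, 0, 0]], "twist": [[-0.0, 0.0, 0.0], [-0.0, 0.0, 0.0], [-0.0, 0.0, 0.0], [-0.0, 0.0, 0.0], [-0.0, 0.0, 0.0], [0, 0, 0], [0, 0, 0]], "jaw": [255, 255, 255, 255, 255, 255, 255]}
```

Call:
apply_moves(dp=[[0,0,-0.1],[0,0,-0.21],[0,0,-0.21],[0,0,-0.21],[0,0,-0.21],[0,0,0],[0,0,0]], twist=[[0,0,0],[0,0,0],[0,0,0],[0,0,0],[0,0,0],[0,0,0],[0,0,0]], jaw=[255,255,255,255,255,255,255])

```text
clock: 6.05
tcp_pos: [0.5137, 0.2178, 0.3065]
orientation: [1.872, -2.513, -0.003]
contact_force: [0.5, 0.4, -4.7]
grip_width: 0.0146
```

```bash
python3 - <<'E'
from plan import *
from bench import r
o=r.get_obs();tell(o)
f=r.grab_frame("wrist"); np.savez("w3.npz",pos=o["tcp_pos"],rv=o["orientation"],**f)
cv2.imwrite("pics/w3.png",f["color"][:,:,::-1])
E
```

```text
t 6.05 tcp [0.5137 0.2178 0.3065] xaz -106.63 zdir [-0.007  -0.0032 -1.    ] q [-1.18  0.56  0.9   1.97 -0.56  0.89 -1.84] F [ 0.5  0.4 -4.7] M [-0.01  0.   -0.02] w 0.0146
```

View pics/w3.png

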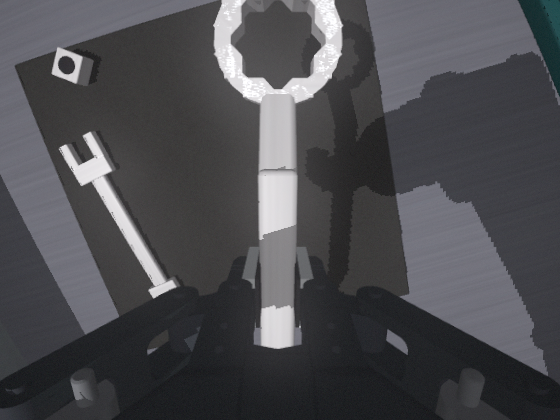

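```bash
cat > ring.py <<'E'
from plan import *
from scipy.optimize import least_squares
def ring_tool(f,v=True):
    T=cloud(f,(np.zeros(3),np.zeros(3)))
    g=cv2.cvtColor(f["color"],cv2.COLOR_RGB2GRAY)
    m=(f["z_map"]>.08)&(f["z_map"]<.16)&(T[...,1]<-.079)&(abs(T[...,0])<.04); m[110:]=0
    P=T[m]; zt=np.median(P[:,2])
    A=np.c_[P[:,:2],np.ones(len(P))]; k=abs(P[:,2]-zt)<.003
    c=np.linalg.lstsq(A[k],P[k,2],rcond=None)[0]
    M=m.astype(np.uint8)
    cn=max(cv2.findContours(M,cv2.RETR_EXTERNAL,cv2.CHAIN_APPROX_NONE)[0],key=len)[:,0]
    cn=cn[(cn[:,1]>2)&(cn[:,1]<80)]
    d=ray(f,cn); H=f["hand_eye"]; d=d@H[:3,:3].T; o=H[:3,3]
    X=o+d*((zt-o[2])/d[:,2])[:,None]
    s=least_squares(lambda p:np.hypot(X[:,0]-p[0],X[:,1]-p[1])-p[2],[0,-.105,.0275],loss="soft_l1",f_scale=.0005).x
    if v: print("ring top z",zt,"slopes dz/dx,dz/dy",c[:2],"center/r",s,len(X))
    return s,zt,c
E
python3 - <<'E'
from ring import *
f=dict(np.load("w3.npz")); ring_tool(f)
# handle axis in tool frame
g=cv2.cvtColor(f["color"],cv2.COLOR_RGB2GRAY)
T=cloud(f,(np.zeros(3),np.zeros(3)))
for y in range(180,250,10):
    m=(f["z_map"][y]>.05)&(f["z_map"][y]<.16)&(abs(np.arange(560)-279)<40)&(abs(T[y,:,0])<.011)
    print(y,T[y][m].mean(0).round(4),(T[y][m][:,0].max()-T[y][m][:,0].min()).round(4))
E
```

```text
ring top z 0.17354626991870573 slopes dz/dx,dz/dy [-0.0029808  -0.00693899] center/r [ 0.00015593 -0.10030934  0.01835597] 374
180 [ 0.0002 -0.0462  0.1505] 0.0157
190 [ 1.000e-04 -4.210e-02  1.507e-01] 0.0158
200 [ 0.0004 -0.0381  0.1506] 0.0155
210 [ 0.0003 -0.0339  0.1505] 0.0153
220 [ 0.     -0.0297  0.1505] 0.0153
230 [ 0.0002 -0.0254  0.1504] 0.0154
240 [ 0.0002 -0.021   0.1506] 0.0157
```

```bash
python3 - <<'E'
s=open("ring.py").read()
a=s.index("    M=m.astype"); b=s.index("    d=ray(f,cn)")
s=s[:a]+'''    cn=[]
    for y in range(2,85):
        x=np.where(m[y])[0]
        if len(x): cn+= [[x.min()-.5,y],[x.max()+.5,y]]
    cn=np.array(cn,float)
'''+s[b:]
open("ring.py","w").write(s)
E
python3 - <<'E'
from ring import *
f=dict(np.load("w3.npz")); ring_tool(f)
E
```

```text
ring top z 0.17354626991870573 slopes dz/dx,dz/dy [-0.0029808  -0.00693899] center/r [ 0.00019201 -0.10298995  0.02738053] 166
```

```bash
python3 - <<'E'
from plan import *
from bench import r
plan(r.get_obs(),[.535,-.18,.315],-47,255,n=11,pad=2)
E
```

```text
11 rows {"dp": [[0.284, -0.102, -0.006], [0.292, -0.074, -0.006], [0.298, -0.046, -0.006], [0.301, -0.018, -0.006], [0.302, 0.011, -0.006], [0.299, 0.039, -0.006], [0.294, 0.067, -0.006], [0.287, 0.095, -0.006], [0.276, 0.121, -0.006], [0.264, 0.147, -0.006], [0.249, 0.171, -0.006], [0, 0, 0], [0, 0, 0]], "twist": [[0.0, -0.0, -0.045], [0.0, -0.0, -0.045], [0.0, -0.0, -0.045], [0.0, -0.0, -0.045], [0.0, -0.0, -0.045], [0.0, -0.0, -0.045], [0.0, -0.0, -0.045], [0.0, -0.0, -0.045], [0.0, -0.0, -0.045], [0.0, -0.0, -0.045], [0.0, -0.0, -0.045], [0, 0, 0], [0, 0, 0]], "jaw": [255, 255, 255, 255, 255, 255, 255, 255, 255, 255, 255, 255, 255]}
```

Call:
apply_moves(dp=[[0.15,-0.06,-0.006],[0.29,-0.08,-0.006],[0.298,-0.046,-0.006],[0.3,-0.018,-0.006],[0.3,0.011,-0.006],[0.3,0.039,-0.006],[0.294,0.067,-0.006],[0.287,0.095,-0.006],[0.276,0.12,-0.006],[0.264,0.147,-0.006],[0.23,0.17,-0.006],[0.08,0.05,0],[0,0,0],[0,0,0]], twist=[[0,0,-0.03],[0,0,-0.045],[0,0,-0.045],[0,0,-0.045],[0,0,-0.045],[0,0,-0.045],[0,0,-0.045],[0,0,-0.045],[0,0,-0.045],[0,0,-0.045],[0,0,-0.045],[0,0,0],[0,0,0],[0,0,0]], jaw=[255,255,255,255,255,255,255,255,255,255,255,255,255,255])

```text
clock: 7.5
tcp_pos: [0.5253, -0.1836, 0.2984]
orientation: [2.866, -1.23, -0.047]
contact_force: [0.9, 0.4, -3.8]
grip_width: 0.0144
```

```bash
python3 - <<'E'
from ring import *
from bench import r
o=r.get_obs();tell(o)
plan(o,[.535,-.2003,.285],-45.4,255,vmax=.02,pad=2)
E
```

```text
t 7.5 tcp [ 0.5253 -0.1836  0.2984] xaz -46.46 zdir [-0.0364 -0.0087 -0.9993] q [-0.26  0.48  0.63  1.96 -0.35  0.84 -0.26] F [ 0.9  0.4 -3.8] M [ 0.05 -0.09  0.01] w 0.0144
2 rows {"dp": [[0.08, 0.017, 0.055], [0.079, 0.018, 0.055], [0, 0, 0], [0, 0, 0]], "twist": [[0.008, 0.005, -0.004], [0.008, 0.005, -0.004], [0, 0, 0], [0, 0, 0]], "jaw": [255, 255, 255, 255]}
```

Call:
apply_moves(dp=[[0.08,0.017,0.055],[0.08,0.018,0.055],[0,0,0],[0,0,0],[0,0,0]], twist=[[0.008,0.005,-0.004],[0.008,0.005,-0.004],[0,0,0],[0,0,0],[0,0,0]], jaw=[255,255,255,255,255])

```text
clock: 8.0
tcp_pos: [0.5357, -0.1917, 0.2818]
orientation: [-2.899, 1.201, 0.008]
contact_force: [-0.3, 0.6, -4.3]
grip_width: 0.0143
```

```bash
cat > look.py <<'E'
from ring import *
from bench import r
import sys
def look(n):
    o=r.get_obs();tell(o)
    f=r.grab_frame("wrist"); np.savez(n+".npz",pos=o["tcp_pos"],rv=o["orientation"],**f)
    im=f["color"][0:150,190:370,::-1]
    cv2.imwrite(f"pics/{n}.png",cv2.resize(im,None,fx=4,fy=4,interpolation=cv2.INTER_CUBIC))
    ring_tool(f); return o,f
E
python3 - <<'E'
from look import *
o,f=look("w4")
plan(o,[.535,-.2003,.265],-45.4,255,vmax=.02,pad=2)
E
```

```text
t 8.0 tcp [ 0.5357 -0.1917  0.2818] xaz -45.01 zdir [-0.0037  0.0051 -1.    ] q [-0.21  0.51  0.58  1.95 -0.39  0.8  -0.19] F [-0.3  0.6 -4.3] M [-0.03  0.03  0.  ] w 0.0143
ring top z 0.17360517503250827 slopes dz/dx,dz/dy [-0.00339686 -0.01043705] center/r [-0.00070565 -0.10336225  0.02739659] 166
1 rows {"dp": [[0.047, 0.055, 0.139], [0, 0, 0], [0, 0, 0]], "twist": [[-0.0, 0.003, 0.003], [0, 0, 0], [0, 0, 0]], "jaw": [255, 255, 255]}
```

View pics/w4.png

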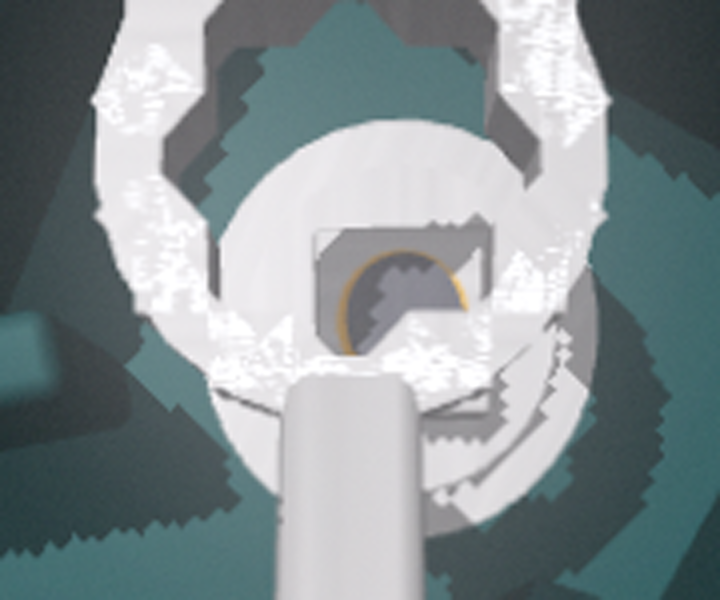

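In this crop the nut's far top edge runs from (316,230) to (492,228), parallel to the ring's flats. The left edge goes down at x=316 and the right edge at x=490.

```bash
python3 - <<'E'
from plan import *
f=dict(np.load("w4.npz")); pose=(f["pos"],f["rv"])
c=lambda p:[190+(p[0]+.5)/4-.5,(p[1]+.5)/4-.5]
P=on_plane(f,[c((316,230)),c((492,228)),c((490,412))],.047,pose)
print(P, np.linalg.norm(P[0]-P[1]),np.linalg.norm(P[2]-P[1]))
d=P[1]-P[0]; print("nut yaw",np.degrees(np.arctan2(d[1],d[0]))%45, "center",(P[0]+P[2])/2)
d/=np.linalg.norm(d); print("center from top edge",(P[0]+P[1])/2+.014*np.array([d[1],-d[0],0]))
R=Rot.from_rotvec(f["rv"]).as_matrix()
for y in(.1030,.1033): print("ring world",f["pos"]+R@[0,-y,.1863])
# flange disc left/top edges -> 66.8
E
```

```text
[[ 0.60814083 -0.10899695  0.047     ]
 [ 0.62758991 -0.12795989  0.047     ]
 [ 0.60860976 -0.14749054  0.047     ]] 0.0271635716429349 0.027234028652203625
nut yaw 0.7250956262632258 center [ 0.6083753  -0.12824375  0.047     ]
center from top edge [ 0.60809194 -0.1285024   0.047     ]
ring world [ 0.60787204 -0.11793245  0.09557545]
ring world [ 0.60808422 -0.11772037  0.09557575]
```

```bash
python3 - <<'E'
from plan import *
from bench import r
plan(r.get_obs(),[.5352,-.201,.248],-45,255,n=3,pad=3,dec=4)
E
```

```text
3 rows {"dp": [[0.0181, 0.0198, 0.0937], [0.0179, 0.0198, 0.0938], [0.0177, 0.0198, 0.0938], [0, 0, 0], [0, 0, 0], [0, 0, 0]], "twist": [[-0.0002, 0.001, 0.0], [-0.0002, 0.001, 0.0], [-0.0002, 0.001, 0.0], [0, 0, 0], [0, 0, 0], [0, 0, 0]], "jaw": [255, 255, 255, 255, 255, 255]}
```

Call:
apply_moves(dp=[[0.018,0.02,0.093],[0.018,0.02,0.093],[0.018,0.02,0.08],[0,0,0],[0,0,0],[0,0,0]], twist=[[0,0.001,0],[0,0.001,0],[0,0.001,0],[0,0,0],[0,0,0],[0,0,0]], jaw=[255,255,255,255,255,255])

```text
clock: 8.65
tcp_pos: [0.5348, -0.2009, 0.2465]
orientation: [-2.902, 1.201, 0.001]
contact_force: [-0.4, 0.2, -5.0]
grip_width: 0.0144
```

```bash
python3 - <<'E'
from look import *
o,f=look("w5")
plan(o,[.5352,-.201,.248],-45,255,n=1,pad=2,dec=4)
E
```

```text
t 8.65 tcp [ 0.5348 -0.2009  0.2465] xaz -44.96 zdir [-5.e-04  9.e-04 -1.e+00] q [-0.16  0.57  0.55  1.96 -0.43  0.73 -0.14] F [-0.4  0.2 -5. ] M [ 0.01  0.03 -0.05] w 0.0144
ring top z 0.17479557420616348 slopes dz/dx,dz/dy [-0.00321685 -0.01490069] center/r [-0.00067963 -0.10378357  0.02760829] 166
1 rows {"dp": [[0.0024, -0.0017, -0.0128], [0, 0, 0], [0, 0, 0]], "twist": [[-0.0001, 0.0005, 0.0003], [0, 0, 0], [0, 0, 0]], "jaw": [255, 255, 255]}
```

View pics/w5.png

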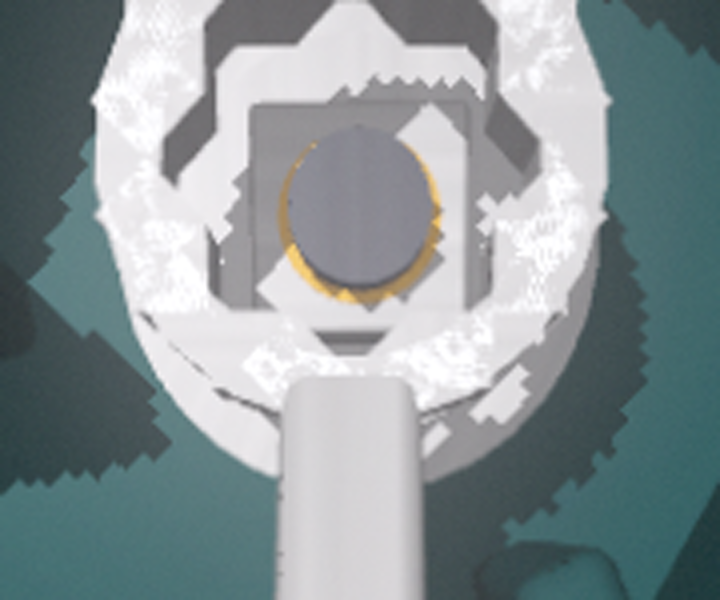

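```bash
python3 - <<'E'
from plan import *
f=dict(np.load("w5.npz")); 
c=lambda p:[190+(p[0]+.5)/4-.5,(p[1]+.5)/4-.5]
pos0=(np.zeros(3),np.zeros(3))
zn=f["pos"][2]-.047
T=lambda ps,z: on_plane(f,[c(p) for p in ps],z,pos0)
N=T([(250,103),(468,103),(250,305),(465,305),(360,331)],zn); print("nut",N.round(4))
print(" stud",T([(361,205)],f["pos"][2]-.053).round(4))
for zr in (.1723,.1735):
  Rg=T([(162,180),(540,180),(220,312),(490,310),(352,357),(98,100),(607,100)],zr); print("ring",Rg.round(4))
E
```

```text
nut [[-0.0132 -0.1168  0.1995]
 [ 0.0141 -0.1168  0.1995]
 [-0.0136 -0.0929  0.1995]
 [ 0.0142 -0.0929  0.1995]
 [ 0.0006 -0.0897  0.1995]]
 stud [[ 0.0007 -0.1035  0.1935]]
ring [[-0.0207 -0.1011  0.1723]
 [ 0.0194 -0.1012  0.1723]
 [-0.0148 -0.0878  0.1723]
 [ 0.0145 -0.0881  0.1723]
 [-0.0005 -0.0832  0.1723]
 [-0.0271 -0.109   0.1723]
 [ 0.0262 -0.1091  0.1723]]
ring [[-0.0208 -0.1014  0.1735]
 [ 0.0196 -0.1015  0.1735]
 [-0.0149 -0.088   0.1735]
 [ 0.0146 -0.0883  0.1735]
 [-0.0005 -0.0834  0.1735]
 [-0.0274 -0.1093  0.1735]
 [ 0.0265 -0.1094  0.1735]]
```

Call:
apply_moves(dp=[[0.008,0,0.04],[0,0,0.05],[0,0,0.04],[0,0,0.03],[0,0,0]], twist=[[0,0.0005,0],[0,0,0],[0,0,0],[0,0,0],[0,0,0]], jaw=[255,255,255,255,255])

```text
clock: 9.2
tcp_pos: [0.5362, -0.2014, 0.2264]
orientation: [-2.903, 1.2, -0.003]
contact_force: [-0.3, 0.6, -4.8]
grip_width: 0.0148
```

```bash
python3 - <<'E'
from look import *
o,f=look("w6")
plan(o,[.5358,-.2016,.2215],-45,255,n=1,pad=2,dec=4)
E
```

```text
t 9.2 tcp [ 0.5362 -0.2014  0.2264] xaz -44.92 zdir [ 0.0021 -0.     -1.    ] q [-0.14  0.6   0.52  1.97 -0.46  0.69 -0.12] F [-0.3  0.6 -4.8] M [-0.02  0.02 -0.02] w 0.0148
ring top z 0.18032539072954712 slopes dz/dx,dz/dy [-0.00038376 -0.00430403] center/r [-0.00012934 -0.10375011  0.03699563] 166
1 rows {"dp": [[-0.0012, 0.0032, 0.0405], [0, 0, 0], [0, 0, 0]], "twist": [[-0.0007, -0.0007, 0.0007], [0, 0, 0], [0, 0, 0]], "jaw": [255, 255, 255]}
```

View pics/w6.png

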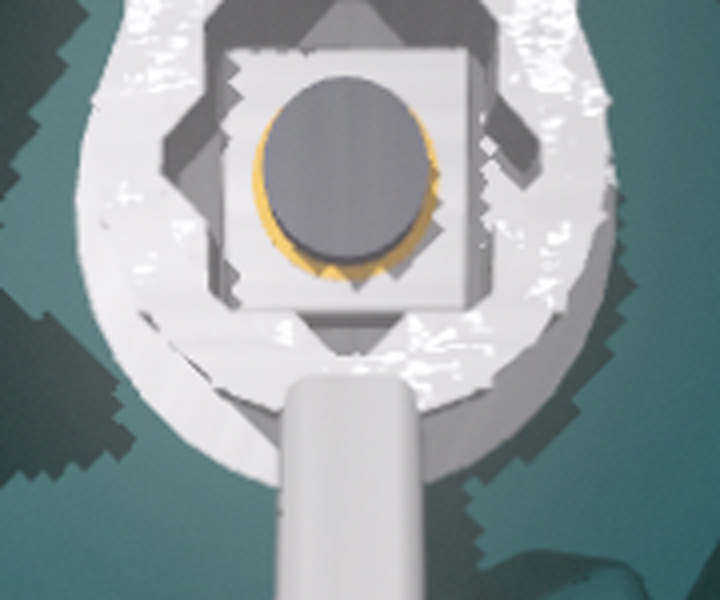

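The nut now sits inside the ring opening and centred, with no force. I'll lower the last 5 mm.

Call:
apply_moves(dp=[[-0.001,0.002,0.03],[0,0,0.015],[0,0,0],[0,0,0]], twist=[[0,-0.0005,0.0005],[0,0,0],[0,0,0],[0,0,0]], jaw=[255,255,255,255])

```text
clock: 9.65
tcp_pos: [0.5362, -0.2017, 0.2211]
orientation: [-2.901, 1.202, -0.003]
contact_force: [0.0, -1.0, -4.0]
grip_width: 0.0146
```

```bash
python3 - <<'E'
from plan import *
from bench import r
o=r.get_obs();tell(o)
E
```

```text
t 9.65 tcp [ 0.5362 -0.2017  0.2211] xaz -45.0 zdir [ 2.4e-03  6.0e-04 -1.0e+00] q [-0.14  0.61  0.52  1.97 -0.47  0.68 -0.12] F [ 0. -1. -4.] M [0.1  0.05 0.04] w 0.0146
```

Call:
apply_moves(dp=[[-0.034,-0.001,0],[-0.068,-0.003,0],[-0.068,-0.003,0],[-0.068,-0.003,0],[-0.068,-0.003,0],[-0.034,-0.001,0],[0,0,0]], twist=[[0,0,0.019],[0,0,0.0375],[0,0,0.0375],[0,0,0.0375],[0,0,0.0375],[0,0,0.019],[0,0,0]], jaw=[255,255,255,255,255,255,255])

```text
clock: 10.35
tcp_pos: [0.5126, -0.1669, 0.2215]
orientation: [-2.603, 1.759, -0.001]
contact_force: [-0.1, -0.9, -5.4]
grip_width: 0.0146
```

```bash
cat > stroke.py <<'E'
from plan import *
def arc(o,N,Rr,psi1,z,n,jaw=255,dec=4,x0=0.0):
    """from present pose along an arc about N (xy), radius Rr, to psi1 deg"""
    R=Rot.from_rotvec(o["orientation"]).as_matrix(); psi0=np.degrees(np.arctan2(R[1,0],R[0,0]))+90
    p=o["tcp_pos"].copy(); Rc=Rot.from_matrix(R); dp=[];tw=[]
    for i in range(1,n+1):
        ps=psi0+(psi1-psi0)*i/n; a=np.radians(ps-90); T=Rdown(a)
        tgt=np.array([*(np.array(N)+Rr*T[:2,1]-x0*T[:2,0]),p[2]+(z-p[2])/(n-i+1)])
        Tr=Rot.from_matrix(T)
        dp.append([round(float(v),dec) for v in Rc.inv().apply(tgt-p)/.12]); tw.append([round(float(v),dec) for v in np.degrees((Rc.inv()*Tr).as_rotvec())/120])
        p=tgt;Rc=Tr
    print("psi0",psi0.round(2),json.dumps({"dp":dp,"twist":tw}))
def torque(o,N):
    d=np.array(o["tcp_pos"][:2])-N; F=o["contact_force"]; M=o["moment"]
    rr=np.hypot(*d)
    print("r",rr.round(4),"Mz about nut",round(float(M[2]+d[0]*F[1]-d[1]*F[0]),3),"rxF",round(float(d[0]*F[1]-d[1]*F[0]),3))
N1=np.array([.6093,-.1286])
E
python3 - <<'E'
from stroke import *
from bench import r
o=r.get_obs();tell(o);torque(o,N1)
arc(o,N1,.1034,-9,.2213,7)
E
```

```text
t 10.35 tcp [ 0.5126 -0.1669  0.2215] xaz -68.11 zdir [ 9.e-04 -4.e-04 -1.e+00] q [-0.28  0.6   0.63  2.05 -0.56  0.67 -0.47] F [-0.1 -0.9 -5.4] M [-0.17  0.07  0.14] w 0.0146
r 0.104 Mz about nut 0.227 rxF 0.082
psi0 21.89 {"dp": [[-0.0617, -0.0078, 0.0003], [-0.0663, -0.0026, 0.0003], [-0.0663, -0.0026, 0.0003], [-0.0663, -0.0026, 0.0003], [-0.0663, -0.0026, 0.0003], [-0.0663, -0.0026, 0.0003], [-0.0663, -0.0026, 0.0003]], "twist": [[-0.0003, -0.0003, 0.0368], [0.0, 0.0, 0.0368], [0.0, 0.0, 0.0368], [0.0, 0.0, 0.0368], [-0.0, -0.0, 0.0368], [0.0, 0.0, 0.0368], [0.0, 0.0, 0.0368]]}
```

Call:
apply_moves(dp=[[-0.033,-0.006,0],[-0.066,-0.004,0],[-0.066,-0.003,0],[-0.066,-0.003,0],[-0.066,-0.003,0],[-0.066,-0.003,0],[-0.066,-0.003,0],[-0.033,-0.001,0],[0,0,0]], twist=[[0,0,0.0185],[0,0,0.037],[0,0,0.037],[0,0,0.037],[0,0,0.037],[0,0,0.037],[0,0,0.037],[0,0,0.0185],[0,0,0]], jaw=[255,255,255,255,255,255,255,255,255])

```text
clock: 11.25
tcp_pos: [0.507, -0.1111, 0.2216]
orientation: [2.032, -2.393, -0.002]
contact_force: [-1.3, -1.0, -4.7]
grip_width: 0.0145
```

```bash
python3 - <<'E'
from look import *
from stroke import *
o,f=look("w7");torque(o,N1)
E
```

```text
t 11.25 tcp [ 0.507  -0.1111  0.2216] xaz -99.32 zdir [-2.5e-03 -1.0e-04 -1.0e+00] q [-0.5   0.63  0.78  2.1  -0.7   0.69 -0.98] F [-1.3 -1.  -4.7] M [-0.18  0.18  0.13] w 0.0145
ring top z 0.17537612405679653 slopes dz/dx,dz/dy [-0.00100355 -0.02336673] center/r [ 6.17153336e-06 -1.02193691e-01  3.67906484e-02] 166
r 0.1038 Mz about nut 0.251 rxF 0.124
```

View pics/w7.png

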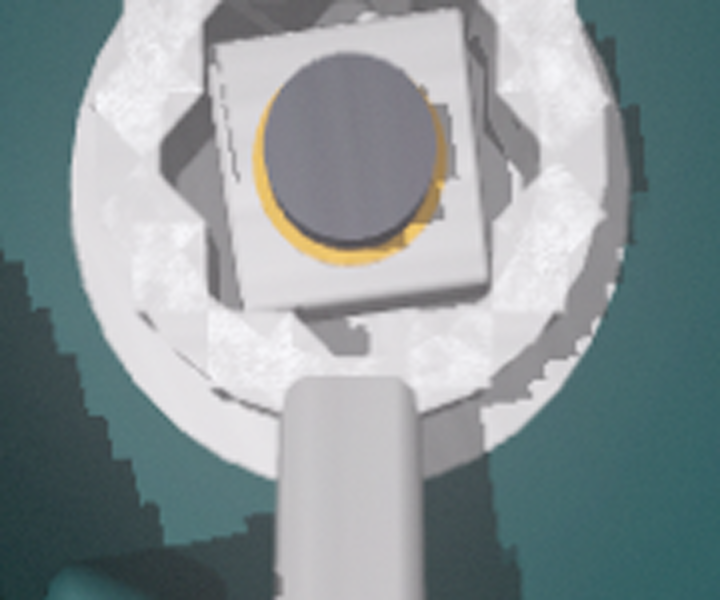

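```bash
python3 - <<'E'
from stroke import *
from bench import r
o=r.get_obs()
arc(o,N1,.1034,-2.5,.2213,2)
o["tcp_pos"][2]=.246
a=np.radians(-92.5);T=Rdown(a);o["tcp_pos"][:2]=N1+.1034*T[:2,1];o["orientation"]=Rot.from_matrix(T).as_rotvec()
arc(o,N1,.1034,43.2,.246,9)
E
```

```text
psi0 -9.29 {"dp": [[0.0554, -0.005, 0.0015], [0.051, -0.0015, 0.0015]], "twist": [[0.0012, -0.0001, -0.0283], [0.0, 0.0, -0.0283]]}
psi0 -2.5 {"dp": [[0.0763, -0.0034, -0.0], [0.0763, -0.0034, 0.0], [0.0763, -0.0034, 0.0], [0.0763, -0.0034, 0.0], [0.0763, -0.0034, 0.0], [0.0763, -0.0034, 0.0], [0.0763, -0.0034, 0.0], [0.0763, -0.0034, 0.0], [0.0763, -0.0034, 0.0]], "twist": [[-0.0, 0.0, -0.0423], [0.0, 0.0, -0.0423], [0.0, 0.0, -0.0423], [0.0, 0.0, -0.0423], [0.0, 0.0, -0.0423], [0.0, 0.0, -0.0423], [0.0, 0.0, -0.0423], [0.0, 0.0, -0.0423], [0.0, 0.0, -0.0423]]}
```

Call:
apply_moves(dp=[[0.055,-0.005,0],[0.051,-0.002,0],[0,0,0],[0,0,-0.06],[0,0,-0.08],[0,0,-0.07],[0,0,0],[0.038,-0.001,0],[0.076,-0.003,0],[0.076,-0.003,0],[0.076,-0.003,0],[0.076,-0.003,0],[0.076,-0.003,0],[0.076,-0.003,0],[0.076,-0.003,0],[0.076,-0.003,0],[0.038,-0.001,0],[0,0,0]], twist=[[0.001,0,-0.028],[0,0,-0.028],[0,0,0],[0,0,0],[0,0,0],[0,0,0],[0,0,0],[0,0,-0.021],[0,0,-0.042],[0,0,-0.042],[0,0,-0.042],[0,0,-0.042],[0,0,-0.042],[0,0,-0.042],[0,0,-0.042],[0,0,-0.042],[0,0,-0.021],[0,0,0]], jaw=[255,255,255,255,255,255,255,255,255,255,255,255,255,255,255,255,255,255])

```text
clock: 13.1
tcp_pos: [0.5367, -0.1991, 0.2512]
orientation: [-2.901, 1.198, -0.003]
contact_force: [0.4, -0.0, -4.6]
grip_width: 0.0146
```

```bash
python3 - <<'E'
from look import *
from stroke import *
o,f=look("w8");torque(o,N1)
arc(o,N1,.1034,43.2,.246,1)
E
```

```text
t 13.1 tcp [ 0.5367 -0.1991  0.2512] xaz -44.87 zdir [ 0.0025  0.0017 -1.    ] q [-0.18  0.56  0.56  1.96 -0.44  0.74 -0.14] F [ 0.4 -0.  -4.6] M [-0.06  0.04 -0.  ] w 0.0146
ring top z 0.17405611673705762 slopes dz/dx,dz/dy [-0.00262644 -0.01233568] center/r [-0.00072698 -0.10357341  0.02745765] 166
r 0.1012 Mz about nut 0.029 rxF 0.033
psi0 45.13 {"dp": [[-0.015, 0.0181, 0.0434]], "twist": [[-0.0014, -0.0002, 0.016]]}
```

View pics/w8.png

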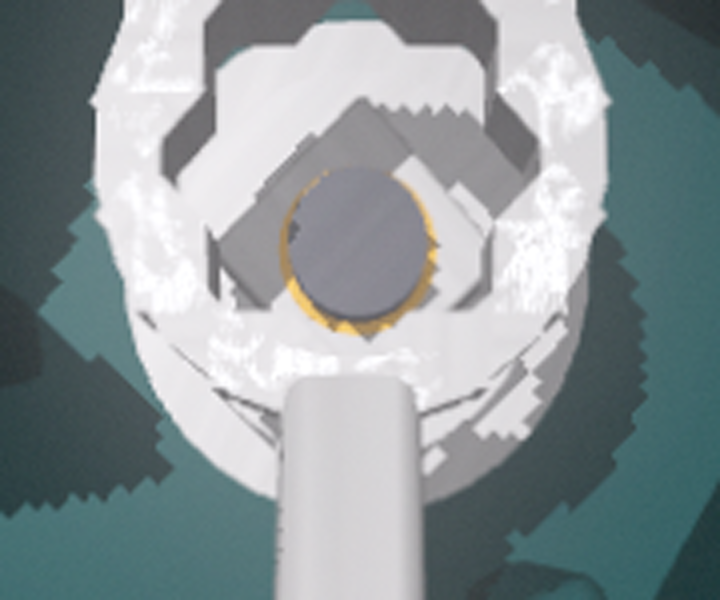

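```bash
cat > nutyaw.py <<'E'
from plan import *
def nutyaw(name,pts,z=.047):
    f=dict(np.load(name)); pose=(f["pos"],f["rv"])
    c=lambda p:[190+(p[0]+.5)/4-.5,(p[1]+.5)/4-.5]
    P=on_plane(f,[c(p) for p in pts],z,pose); d=P[1]-P[0]
    print(P[:,:2].round(4),np.hypot(*d[:2]).round(4),"yaw mod45",(np.degrees(np.arctan2(d[1],d[0]))%45).round(2))
    T=on_plane(f,[c(p) for p in pts],f["pos"][2]-z,(np.zeros(3),np.zeros(3))); print("tool",T.round(4))
E
python3 - <<'E'
from nutyaw import *
nutyaw("w8.npz",[(362,95),(217,240)])
nutyaw("w8.npz",[(362,95),(490,215)])
nutyaw("w8.npz",[(362,243),(362,250)],.053)
nutyaw("w7.npz",[(208,45),(462,10)])
nutyaw("w7.npz",[(240,310),(492,290)])
E
```

```text
[[ 0.622  -0.1149]
 [ 0.5962 -0.1138]] 0.0258 yaw mod45 42.72
tool [[ 0.0009 -0.1191  0.2042]
 [-0.0181 -0.1017  0.2042]]
[[ 0.622  -0.1149]
 [ 0.6238 -0.1369]] 0.0221 yaw mod45 4.64
tool [[ 0.0009 -0.1191  0.2042]
 [ 0.0177 -0.1048  0.2042]]
[[ 0.6085 -0.1284]
 [ 0.6079 -0.129 ]] 0.0008 yaw mod45 0.29
tool [[ 0.0009 -0.1001  0.1982]
 [ 0.0009 -0.0993  0.1982]]
[[ 0.622  -0.1148]
 [ 0.621  -0.1417]] 0.0269 yaw mod45 42.91
tool [[-0.0151 -0.1146  0.1746]
 [ 0.0117 -0.118   0.1746]]
[[ 0.5953 -0.1134]
 [ 0.593  -0.141 ]] 0.0277 yaw mod45 40.05
tool [[-0.0122 -0.088   0.1746]
 [ 0.0155 -0.0902  0.1746]]
```

Call:
apply_moves(dp=[[-0.014,0.018,0.03],[0,0,0.03],[0,0,0],[0,0,0]], twist=[[-0.001,0,0.0175],[0,0,0],[0,0,0],[0,0,0]], jaw=[255,255,255,255])

```text
clock: 13.55
tcp_pos: [0.5327, -0.1978, 0.2427]
orientation: [-2.877, 1.261, 0.003]
contact_force: [-0.8, -0.0, -4.3]
grip_width: 0.0145
```

```bash
python3 - <<'E'
from look import *
from stroke import *
o,f=look("w9");torque(o,N1)
arc(o,N1,.1034,43.,.2213,3)
E
```

```text
t 13.55 tcp [ 0.5327 -0.1978  0.2427] xaz -47.35 zdir [-0.0016  0.0011 -1.    ] q [-0.18  0.58  0.57  1.97 -0.46  0.72 -0.17] F [-0.8 -0.  -4.3] M [-0.03  0.   -0.01] w 0.0145
ring top z 0.18275957458456132 slopes dz/dx,dz/dy [0.00214095 0.00337501] center/r [-0.00021621 -0.11328865  0.03240304] 166
r 0.1032 Mz about nut -0.066 rxF -0.057
psi0 42.65 {"dp": [[0.0102, 0.0019, 0.0596], [0.0018, -0.0, 0.0596], [0.0018, -0.0, 0.0596]], "twist": [[0.0002, 0.0009, -0.001], [0.0, 0.0, -0.001], [0.0, 0.0, -0.001]]}
```

View pics/w9.png

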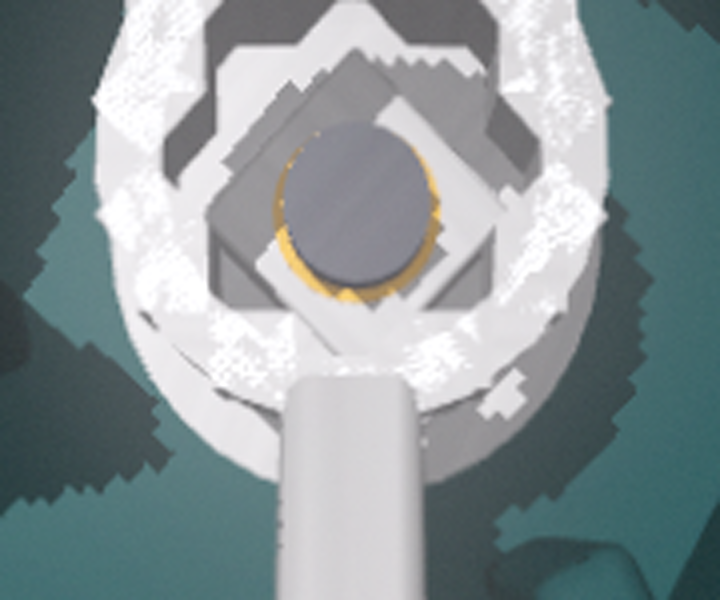

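The nut's corners point along the ring's notches and the stud is at (358,204), as before the first seating. It's aligned, so I'll seat it again.

Call:
apply_moves(dp=[[0.01,0.002,0.04],[0.002,0,0.05],[0.001,0,0.05],[0,0,0.03],[0,0,0],[0,0,0]], twist=[[0,0.001,-0.002],[0,0,-0.001],[0,0,0],[0,0,0],[0,0,0],[0,0,0]], jaw=[255,255,255,255,255,255])

```text
clock: 14.2
tcp_pos: [0.5341, -0.1992, 0.2206]
orientation: [2.881, -1.251, 0.001]
contact_force: [-0.6, 0.6, -1.0]
grip_width: 0.0143
```

```bash
python3 - <<'E'
from stroke import *
from bench import r
o=r.get_obs();tell(o);torque(o,N1)
arc(o,N1,.1034,-12.,.2213,12)
E
```

```text
t 14.2 tcp [ 0.5341 -0.1992  0.2206] xaz -46.95 zdir [ 5.e-04 -3.e-04 -1.e+00] q [-0.16  0.61  0.54  1.98 -0.48  0.68 -0.14] F [-0.6  0.6 -1. ] M [0.26 0.05 0.07] w 0.0143
r 0.1031 Mz about nut -0.018 rxF -0.088
psi0 43.05 {"dp": [[-0.0707, -0.0006, -0.0005], [-0.0689, -0.0028, -0.0005], [-0.0689, -0.0028, -0.0005], [-0.0689, -0.0028, -0.0005], [-0.0689, -0.0028, -0.0005], [-0.0689, -0.0028, -0.0005], [-0.0689, -0.0028, -0.0005], [-0.0689, -0.0028, -0.0005], [-0.0689, -0.0028, -0.0005], [-0.0689, -0.0028, -0.0005], [-0.0689, -0.0028, -0.0005], [-0.0689, -0.0028, -0.0005]], "twist": [[-0.0001, -0.0003, 0.0382], [0.0, 0.0, 0.0382], [0.0, 0.0, 0.0382], [0.0, 0.0, 0.0382], [0.0, 0.0, 0.0382], [0.0, 0.0, 0.0382], [0.0, 0.0, 0.0382], [0.0, 0.0, 0.0382], [0.0, 0.0, 0.0382], [-0.0, -0.0, 0.0382], [0.0, 0.0, 0.0382], [0.0, 0.0, 0.0382]]}
```

Call:
apply_moves(dp=[[-0.035,-0.001,-0.003],[-0.069,-0.003,0],[-0.069,-0.003,0],[-0.069,-0.003,0],[-0.069,-0.003,0],[-0.069,-0.003,0],[-0.069,-0.003,0],[-0.069,-0.003,0],[-0.069,-0.003,0],[-0.069,-0.003,0],[-0.034,-0.001,0],[0,0,0]], twist=[[0,0,0.019],[0,0,0.038],[0,0,0.038],[0,0,0.038],[0,0,0.038],[0,0,0.038],[0,0,0.038],[0,0,0.038],[0,0,0.038],[0,0,0.038],[0,0,0.019],[0,0,0]], jaw=[255,255,255,255,255,255,255,255,255,255,255,255])

```text
clock: 15.4
tcp_pos: [0.5055, -0.1206, 0.2217]
orientation: [2.146, -2.291, 0.003]
contact_force: [-0.9, -1.1, -5.9]
grip_width: 0.0146
```

```bash
python3 - <<'E'
from stroke import *
from bench import r
o=r.get_obs();tell(o);torque(o,N1)
arc(o,N1,.1034,-6.,.2213,3)
E
```

```text
t 15.4 tcp [ 0.5055 -0.1206  0.2217] xaz -93.74 zdir [-6.0e-04 -3.3e-03 -1.0e+00] q [-0.47  0.62  0.77  2.1  -0.68  0.69 -0.88] F [-0.9 -1.1 -5.9] M [-0.22  0.05  0.03] w 0.0146
r 0.1041 Mz about nut 0.151 rxF 0.125
psi0 -3.74 {"dp": [[-0.0009, -0.0057, 0.0011], [-0.0113, -0.0001, 0.0011], [-0.0113, -0.0001, 0.0011]], "twist": [[0.0002, -0.0016, 0.0063], [0.0, 0.0, 0.0063], [0.0, 0.0, 0.0063]]}
```

Call:
apply_moves(dp=[[-0.01,-0.006,0],[-0.03,-0.001,0],[-0.03,-0.001,0],[0,0,0],[0,0,0]], twist=[[0,-0.001,0.01],[0,0,0.018],[0,0,0.017],[0,0,0],[0,0,0]], jaw=[255,255,255,255,255])

```text
clock: 15.9
tcp_pos: [0.5069, -0.1121, 0.2217]
orientation: [2.038, -2.389, -0.004]
contact_force: [-0.5, 0.2, -5.2]
grip_width: 0.0143
```

```bash
python3 - <<'E'
from look import *
from stroke import *
o,f=look("w10");torque(o,N1)
arc(o,N1,.1034,-2.5,.2213,2)
E
```

```text
t 15.9 tcp [ 0.5069 -0.1121  0.2217] xaz -99.06 zdir [-0.0025  0.0011 -1.    ] q [-0.5   0.63  0.79  2.1  -0.71  0.7  -0.96] F [-0.5  0.2 -5.2] M [-0.16  0.1   0.12] w 0.0143
ring top z 0.17545715518514898 slopes dz/dx,dz/dy [-0.00144396 -0.02423974] center/r [-2.16383615e-05 -1.02168379e-01  3.68508634e-02] 166
r 0.1038 Mz about nut 0.103 rxF -0.016
psi0 -9.06 {"dp": [[0.0509, -0.0045, 0.0016], [0.0493, -0.0014, 0.0016]], "twist": [[0.0012, 0.0004, -0.0273], [0.0, 0.0, -0.0273]]}
```

View pics/w10.png

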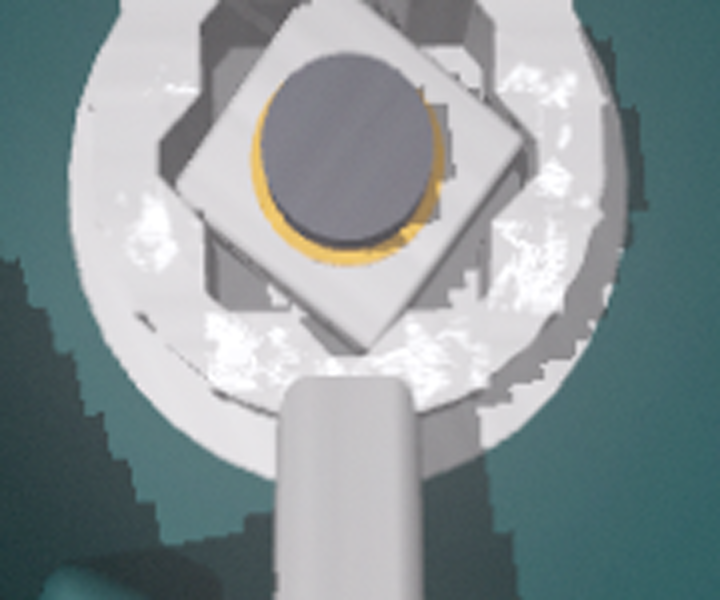

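```bash
python3 - <<'E'
from nutyaw import *
nutyaw("w10.npz",[(175,185),(363,350)])
nutyaw("w10.npz",[(363,350),(525,145)])
nutyaw("w10.npz",[(175,185),(525,145)])
E
```

```text
[[ 0.6089 -0.109 ]
 [ 0.589  -0.1264]] 0.0264 yaw mod45 41.11
tool [[-0.019  -0.1008  0.1747]
 [ 0.0014 -0.0839  0.1747]]
[[ 0.589  -0.1264]
 [ 0.607  -0.1468]] 0.0272 yaw mod45 41.43
tool [[ 0.0014 -0.0839  0.1747]
 [ 0.0187 -0.1049  0.1747]]
[[ 0.6089 -0.109 ]
 [ 0.607  -0.1468]] 0.0378 yaw mod45 42.05
tool [[-0.019  -0.1008  0.1747]
 [ 0.0187 -0.1049  0.1747]]
```

Call:
apply_moves(dp=[[0.051,-0.004,0],[0.049,-0.002,0],[0,0,0],[0,0,-0.06],[0,0,-0.08],[0,0,-0.06],[0,0,0],[0.035,-0.001,0],[0.07,-0.001,0],[0.07,-0.001,0],[0.07,-0.001,0],[0.07,-0.001,0],[0.07,-0.001,0],[0.07,-0.001,0],[0.07,-0.001,0],[0.07,-0.001,0],[0.035,-0.001,0],[0,0,0],[0,0,0]], twist=[[0.001,0,-0.028],[0,0,-0.028],[0,0,0],[0,0,0],[0,0,0],[0,0,0],[0,0,0],[0,0,-0.02],[0,0,-0.039],[0,0,-0.039],[0,0,-0.039],[0,0,-0.039],[0,0,-0.039],[0,0,-0.039],[0,0,-0.039],[0,0,-0.039],[0,0,-0.02],[0,0,0],[0,0,0]], jaw=[255,255,255,255,255,255,255,255,255,255,255,255,255,255,255,255,255,255,255])

```text
clock: 17.85
tcp_pos: [0.5305, -0.1945, 0.2496]
orientation: [-2.863, 1.287, -0.002]
contact_force: [-0.0, 0.8, -5.3]
grip_width: 0.0144
```

```bash
python3 - <<'E'
from look import *
from stroke import *
o,f=look("w11");torque(o,N1)
arc(o,N1,.1034,41.7,.243,1)
E
```

```text
t 17.85 tcp [ 0.5305 -0.1945  0.2496] xaz -48.41 zdir [ 0.0026  0.0021 -1.    ] q [-0.2   0.56  0.59  1.98 -0.46  0.73 -0.18] F [-0.   0.8 -5.3] M [ 0.01 -0.03 -0.02] w 0.0144
ring top z 0.1741792572813292 slopes dz/dx,dz/dy [-0.00319276 -0.01255707] center/r [-0.00069929 -0.10356682  0.0274826 ] 166
r 0.1027 Mz about nut -0.083 rxF -0.066
psi0 41.59 {"dp": [[0.0267, 0.0064, 0.0548]], "twist": [[-0.0016, -0.0001, -0.0009]]}
```

View pics/w11.png

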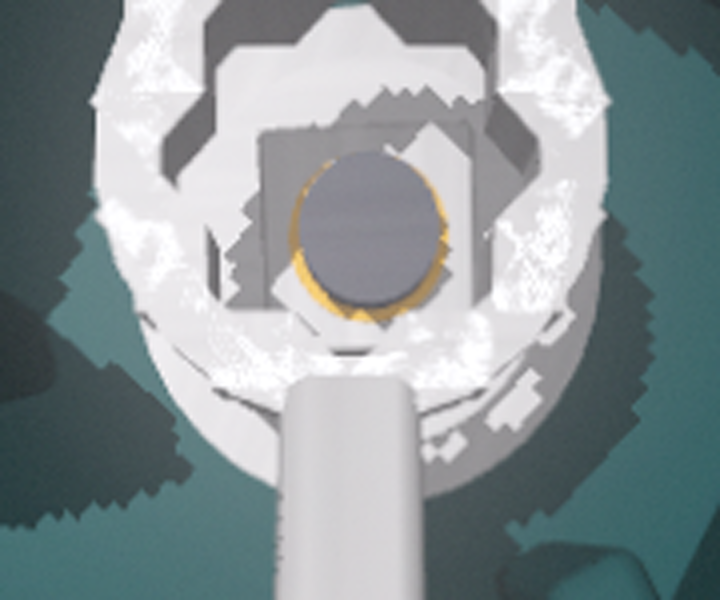

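```bash
python3 - <<'E'
from nutyaw import *
nutyaw("w11.npz",[(258,130),(472,122)])
nutyaw("w11.npz",[(368,228),(369,228)],.053)
f=dict(np.load("w11.npz")); im=f["color"][15:90,235:325,::-1]
cv2.imwrite("pics/w11c.png",cv2.resize(im,None,fx=8,fy=8,interpolation=cv2.INTER_CUBIC))
E
```

```text
[[ 0.6085 -0.1087]
 [ 0.6275 -0.1285]] 0.0274 yaw mod45 43.71
tool [[-0.0124 -0.1145  0.2026]
 [ 0.0149 -0.1155  0.2026]]
[[ 0.6081 -0.1279]
 [ 0.6081 -0.128 ]] 0.0001 yaw mod45 41.72
tool [[ 0.0016 -0.1015  0.1966]
 [ 0.0017 -0.1015  0.1966]]
```

View pics/w11c.png

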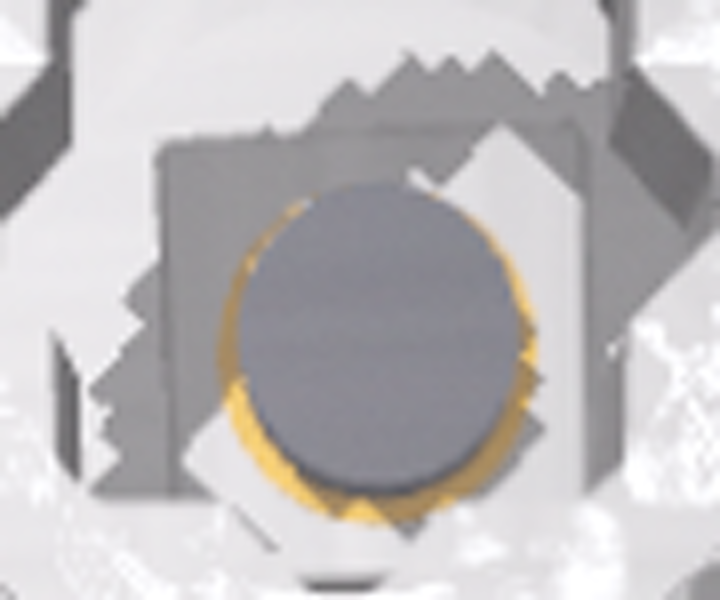

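Call:
apply_moves(dp=[[0.046,0.01,0.02],[0,0,0.02],[0,0,0],[0,0,0]], twist=[[-0.001,0,-0.014],[0,0,0],[0,0,0],[0,0,0]], jaw=[255,255,255,255])

```text
clock: 18.3
tcp_pos: [0.5333, -0.1988, 0.244]
orientation: [-2.885, 1.242, 0.001]
contact_force: [-0.4, -0.5, -5.2]
grip_width: 0.0147
```

```bash
python3 - <<'E'
from look import *
from stroke import *
o,f=look("w12");torque(o,N1)
arc(o,N1,.1034,43.3,.2213,3)
E
```

```text
t 18.3 tcp [ 0.5333 -0.1988  0.244 ] xaz -46.6 zdir [-1.e-04  7.e-04 -1.e+00] q [-0.18  0.58  0.57  1.97 -0.46  0.73 -0.15] F [-0.4 -0.5 -5.2] M [-0.08  0.02  0.02] w 0.0147
ring top z 0.17884905330835488 slopes dz/dx,dz/dy [-0.00607897 -0.01406002] center/r [-0.00064182 -0.10602536  0.02881246] 166
r 0.1034 Mz about nut 0.032 rxF 0.011
psi0 43.4 {"dp": [[0.01, -0.0003, 0.0631], [-0.0005, -0.0, 0.0631], [-0.0005, -0.0, 0.0631]], "twist": [[-0.0002, 0.0003, 0.0003], [0.0, 0.0, 0.0003], [0.0, 0.0, 0.0003]]}
```

View pics/w12.png

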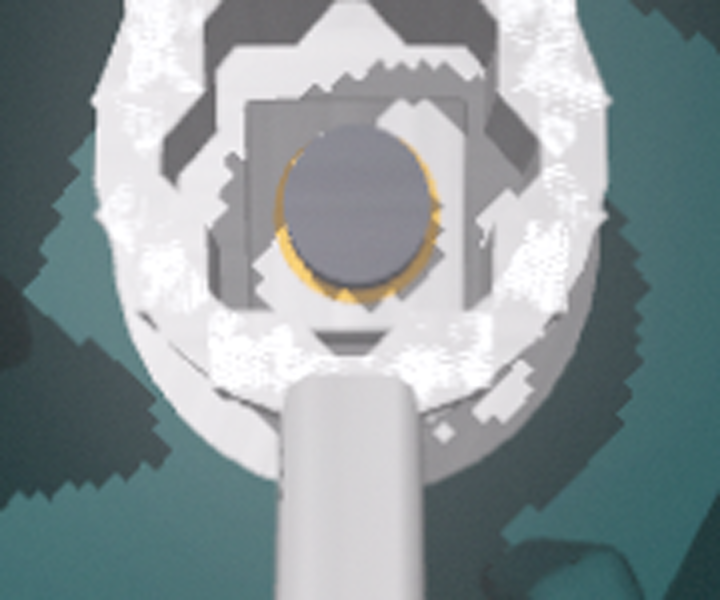

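The nut is square to the ring, with its top edge at y≈98 from x=246 to 466. I'll seat it.

Call:
apply_moves(dp=[[0.008,0,0.04],[0,0,0.055],[0,0,0.055],[0,0,0.025],[0,0,0],[0,0,0]], twist=[[0,0,0],[0,0,0],[0,0,0],[0,0,0],[0,0,0],[0,0,0]], jaw=[255,255,255,255,255,255])

```text
clock: 18.95
tcp_pos: [0.534, -0.1992, 0.2208]
orientation: [-2.885, 1.242, 0.001]
contact_force: [-1.1, -0.3, -2.1]
grip_width: 0.0144
```

```bash
python3 - <<'E'
from stroke import *
from bench import r
o=r.get_obs();tell(o);torque(o,N1)
arc(o,N1,.1034,31.,.2215,6)
E
```

```text
t 18.95 tcp [ 0.534  -0.1992  0.2208] xaz -46.6 zdir [-5.0e-04  1.1e-03 -1.0e+00] q [-0.16  0.61  0.54  1.97 -0.49  0.69 -0.13] F [-1.1 -0.3 -2.1] M [0.17 0.04 0.05] w 0.0144
r 0.1032 Mz about nut -0.006 rxF -0.059
psi0 43.4 {"dp": [[-0.0276, 0.0011, -0.0009], [-0.0311, -0.0006, -0.0009], [-0.0311, -0.0006, -0.0009], [-0.0311, -0.0006, -0.0009], [-0.0311, -0.0006, -0.0009], [-0.0311, -0.0006, -0.0009]], "twist": [[-0.0002, 0.0005, 0.0172], [0.0, 0.0, 0.0172], [0.0, 0.0, 0.0172], [0.0, 0.0, 0.0172], [0.0, 0.0, 0.0172], [0.0, 0.0, 0.0172]]}
```

Call:
apply_moves(dp=[[-0.022,0.001,-0.001],[-0.022,0,-0.001],[-0.022,0,-0.001],[-0.022,0,-0.001],[-0.022,0,0],[-0.015,0,0],[-0.015,0,0],[-0.015,0,0],[-0.015,0,0],[-0.015,0,0]], twist=[[0,0,0.012],[0,0,0.012],[0,0,0.012],[0,0,0.012],[0,0,0.012],[0,0,0.008],[0,0,0.008],[0,0,0.008],[0,0,0.008],[0,0,0.008]], jaw=[255,255,255,255,255,255,255,255,255,255])

```text
clock: 19.95
tcp_pos: [0.5196, -0.1808, 0.222]
orientation: [2.726, -1.56, 0.002]
contact_force: [0.5, -1.2, -5.3]
grip_width: 0.0144
```

```bash
python3 - <<'E'
from stroke import *
from bench import r
o=r.get_obs();tell(o);torque(o,N1)
arc(o,N1,.1034,22.,.2215,9)
E
```

```text
t 19.95 tcp [ 0.5196 -0.1808  0.222 ] xaz -59.54 zdir [ 0.0011 -0.0013 -1.    ] q [-0.24  0.6   0.61  2.03 -0.54  0.68 -0.32] F [ 0.5 -1.2 -5.3] M [-0.3  -0.02  0.29] w 0.0144
r 0.1038 Mz about nut 0.421 rxF 0.131
psi0 30.46 {"dp": [[-0.01, -0.0033, 0.0004], [-0.0141, -0.0001, 0.0004], [-0.0141, -0.0001, 0.0004], [-0.0141, -0.0001, 0.0004], [-0.0141, -0.0001, 0.0004], [-0.0141, -0.0001, 0.0004], [-0.0141, -0.0001, 0.0004], [-0.0141, -0.0001, 0.0004], [-0.0141, -0.0001, 0.0004]], "twist": [[-0.0001, -0.0008, 0.0078], [0.0, 0.0, 0.0078], [0.0, 0.0, 0.0078], [0.0, 0.0, 0.0078], [0.0, 0.0, 0.0078], [0.0, 0.0, 0.0078], [0.0, 0.0, 0.0078], [0.0, 0.0, 0.0078], [0.0, 0.0, 0.0078]]}
```

Call:
apply_moves(dp=[[-0.012,-0.003,0],[-0.015,0,0],[-0.015,0,0],[-0.015,0,0],[-0.015,0,0],[-0.015,0,0],[-0.015,0,0],[-0.015,0,0],[-0.015,0,0],[-0.015,0,0]], twist=[[0,-0.001,0.008],[0,0,0.008],[0,0,0.008],[0,0,0.008],[0,0,0.008],[0,0,0.008],[0,0,0.008],[0,0,0.008],[0,0,0.008],[0,0,0.008]], jaw=[255,255,255,255,255,255,255,255,255,255])

```text
clock: 20.95
tcp_pos: [0.5115, -0.1638, 0.222]
orientation: [-2.572, 1.803, -0.0]
contact_force: [0.4, -2.6, -5.4]
grip_width: 0.0144
```

```bash
python3 - <<'E'
from stroke import *
from bench import r
o=r.get_obs();tell(o);torque(o,N1)
arc(o,N1,.1034,13.,.2215,9)
E
```

```text
t 20.95 tcp [ 0.5115 -0.1638  0.222 ] xaz -70.06 zdir [ 3.e-04  0.e+00 -1.e+00] q [-0.31  0.6   0.66  2.06 -0.59  0.67 -0.48] F [ 0.4 -2.6 -5.4] M [-0.43 -0.05  0.19] w 0.0144
r 0.1039 Mz about nut 0.46 rxF 0.266
psi0 19.94 {"dp": [[-0.0093, -0.0044, 0.0005], [-0.0116, -0.0001, 0.0005], [-0.0116, -0.0001, 0.0005], [-0.0116, -0.0001, 0.0005], [-0.0116, -0.0001, 0.0005], [-0.0116, -0.0001, 0.0005], [-0.0116, -0.0001, 0.0005], [-0.0116, -0.0001, 0.0005], [-0.0116, -0.0001, 0.0005]], "twist": [[-0.0001, -0.0, 0.0064], [0.0, 0.0, 0.0064], [0.0, 0.0, 0.0064], [0.0, 0.0, 0.0064], [0.0, 0.0, 0.0064], [0.0, 0.0, 0.0064], [0.0, 0.0, 0.0064], [0.0, 0.0, 0.0064], [0.0, 0.0, 0.0064]]}
```

Call:
apply_moves(dp=[[-0.012,-0.004,0],[-0.015,0,0],[-0.015,0,0],[-0.015,0,0],[-0.015,0,0],[-0.015,0,0],[-0.015,0,0]], twist=[[0,0,0.008],[0,0,0.008],[0,0,0.008],[0,0,0.008],[0,0,0.008],[0,0,0.008],[0,0,0.008]], jaw=[255,255,255,255,255,255,255])

```text
clock: 21.65
tcp_pos: [0.5079, -0.151, 0.222]
orientation: [2.452, -1.964, -0.0]
contact_force: [-0.0, -2.1, -4.8]
grip_width: 0.0147
```

```bash
python3 - <<'E'
from stroke import *
from bench import r
o=r.get_obs();tell(o);torque(o,N1)
arc(o,N1,.1034,10.,.2215,6)
E
```

```text
t 21.65 tcp [ 0.5079 -0.151   0.222 ] xaz -77.4 zdir [-2.e-04  0.e+00 -1.e+00] q [-0.36  0.6   0.69  2.08 -0.62  0.68 -0.6 ] F [-0.  -2.1 -4.8] M [-0.45  0.07  0.16] w 0.0147
r 0.1039 Mz about nut 0.379 rxF 0.214
psi0 12.6 {"dp": [[-0.0041, -0.0039, 0.0007], [-0.0065, -0.0, 0.0007], [-0.0065, -0.0, 0.0007], [-0.0065, -0.0, 0.0007], [-0.0065, -0.0, 0.0007], [-0.0065, -0.0, 0.0007]], "twist": [[0.0001, 0.0, 0.0036], [0.0, 0.0, 0.0036], [0.0, 0.0, 0.0036], [0.0, 0.0, 0.0036], [0.0, 0.0, 0.0036], [0.0, 0.0, 0.0036]]}
```

Call:
apply_moves(dp=[[-0.012,-0.002,0],[-0.015,0,0],[-0.015,0,0],[-0.015,0,0],[-0.015,0,0],[-0.015,0,0]], twist=[[0,0,0.008],[0,0,0.008],[0,0,0.008],[0,0,0.008],[0,0,0.008],[0,0,0.008]], jaw=[255,255,255,255,255,255])

```text
clock: 22.25
tcp_pos: [0.506, -0.1403, 0.2221]
orientation: [2.34, -2.094, 0.002]
contact_force: [-0.1, -4.3, -5.6]
grip_width: 0.0143
```

```bash
python3 - <<'E'
from stroke import *
from bench import r
o=r.get_obs();tell(o);torque(o,N1)
arc(o,N1,.1034,10.,.2215,6)
E
```

```text
t 22.25 tcp [ 0.506  -0.1403  0.2221] xaz -83.64 zdir [-0.     -0.0015 -1.    ] q [-0.4   0.61  0.73  2.09 -0.65  0.68 -0.7 ] F [-0.1 -4.3 -5.6] M [-1.08  0.13  0.67] w 0.0143
r 0.1039 Mz about nut 1.11 rxF 0.445
psi0 6.36 {"dp": [[0.0074, -0.0043, 0.0009], [0.0091, -0.0, 0.0009], [0.0091, -0.0, 0.0009], [0.0091, -0.0, 0.0009], [0.0091, -0.0, 0.0009], [0.0091, -0.0, 0.0009]], "twist": [[0.0001, -0.0007, -0.0051], [0.0, 0.0, -0.0051], [0.0, 0.0, -0.0051], [0.0, 0.0, -0.0051], [0.0, 0.0, -0.0051], [0.0, 0.0, -0.0051]]}
```

Call:
apply_moves(dp=[[-0.01,0,0],[-0.01,0,0]], twist=[[0,0,0.005],[0,0,0.005]], jaw=[255,255])

```text
clock: 22.45
tcp_pos: [0.5058, -0.1384, 0.2222]
orientation: [2.317, -2.118, 0.004]
contact_force: [0.1, -5.7, -5.5]
grip_width: 0.0146
```

```bash
python3 - <<'E'
from stroke import *
from bench import r
o=r.get_obs();tell(o);torque(o,N1)
E
```

```text
t 22.45 tcp [ 0.5058 -0.1384  0.2222] xaz -84.86 zdir [ 2.0e-04 -3.8e-03 -1.0e+00] q [-0.41  0.61  0.73  2.09 -0.65  0.68 -0.72] F [ 0.1 -5.7 -5.5] M [-1.2   0.1   0.92] w 0.0146
r 0.104 Mz about nut 1.509 rxF 0.589
```

Call:
apply_moves(dp=[[0.004,0,0],[0,0,0]], twist=[[0,0,-0.003],[0,0,0]], jaw=[255,255])

```text
clock: 22.65
tcp_pos: [0.5059, -0.1387, 0.2222]
orientation: [2.325, -2.109, 0.004]
contact_force: [0.6, -3.5, -6.2]
grip_width: 0.0144
```

```bash
python3 - <<'E'
from look import *
from stroke import *
o,f=look("w13");torque(o,N1)
E
```

```text
t 22.65 tcp [ 0.5059 -0.1387  0.2222] xaz -84.43 zdir [-1.0e-04 -4.1e-03 -1.0e+00] q [-0.41  0.61  0.73  2.09 -0.65  0.68 -0.72] F [ 0.6 -3.5 -6.2] M [-0.9   0.16  0.7 ] w 0.0144
ring top z 0.17612642637143266 slopes dz/dx,dz/dy [ 0.0006596  -0.02640836] center/r [-6.50972192e-05 -1.02574652e-01  3.68396479e-02] 166
r 0.1039 Mz about nut 1.065 rxF 0.363
```

View pics/w13.png

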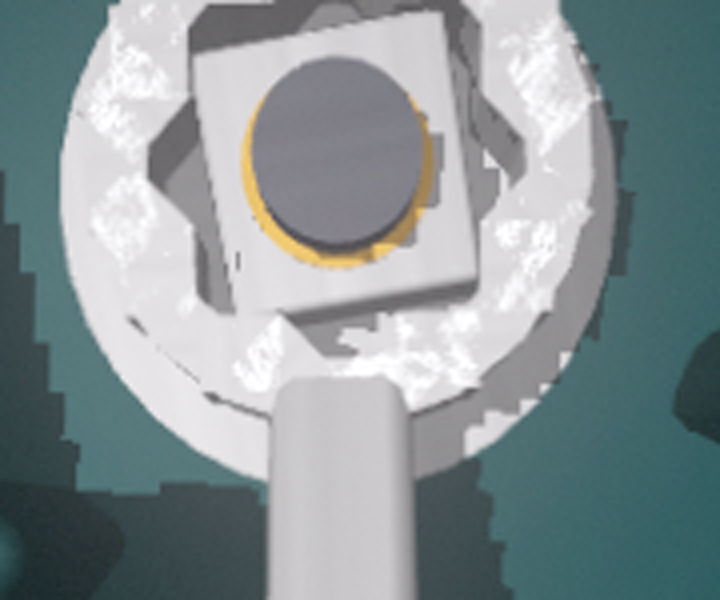

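Call:
apply_moves(dp=[[0,0,0],[0,0,0],[0.05,-0.003,0],[0.05,-0.002,0],[0,0,0],[0,0,-0.06],[0,0,-0.08],[0,0,-0.08],[0,0,0]], twist=[[0,0,0],[0,0,0],[0,0,-0.028],[0,0,-0.028],[0,0,0],[0,0,0],[0,0,0],[0,0,0],[0,0,0]], jaw=[255,255,255,255,255,255,255,255,255])

```text
clock: 23.6
tcp_pos: [0.5081, -0.1477, 0.2508]
orientation: [-2.437, 1.978, 0.006]
contact_force: [0.3, -0.4, -4.8]
grip_width: 0.0143
```

```bash
python3 - <<'E'
from look import *
from stroke import *
o,f=look("w14");torque(o,N1)
E
```

```text
t 23.6 tcp [ 0.5081 -0.1477  0.2508] xaz -78.11 zdir [-0.001   0.0045 -1.    ] q [-0.4   0.56  0.75  2.07 -0.58  0.73 -0.65] F [ 0.3 -0.4 -4.8] M [-0.04  0.02 -0.03] w 0.0143
ring top z 0.17411458628506296 slopes dz/dx,dz/dy [-0.00219731 -0.01219059] center/r [-0.00029118 -0.10325707  0.02749588] 166
r 0.103 Mz about nut 0.013 rxF 0.047
```

View pics/w14.png

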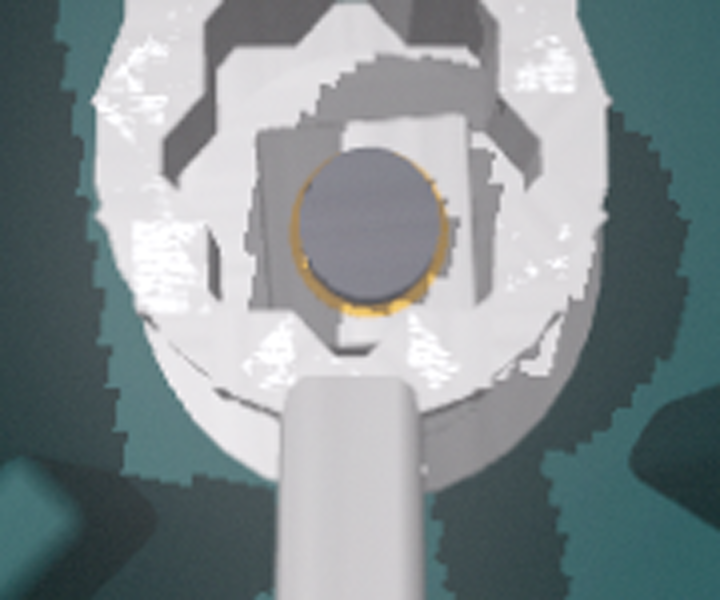

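```bash
python3 - <<'E'
from nutyaw import *
from bench import r
nutyaw("w14.npz",[(258,130),(466,113)])
o=r.get_obs(); o["tcp_pos"][2]=.31
plan(o,[.537,.205,.305],-106.6,255,n=11,pad=2)
E
```

```text
[[ 0.6176 -0.1112]
 [ 0.6251 -0.137 ]] 0.0268 yaw mod45 16.25
tool [[-0.0122 -0.1146  0.2038]
 [ 0.0146 -0.1167  0.2038]]
11 rows {"dp": [[-0.257, -0.077, 0.005], [-0.26, -0.065, 0.005], [-0.263, -0.053, 0.005], [-0.265, -0.041, 0.005], [-0.266, -0.029, 0.005], [-0.267, -0.017, 0.005], [-0.268, -0.005, 0.004], [-0.268, 0.007, 0.004], [-0.267, 0.019, 0.004], [-0.266, 0.031, 0.004], [-0.264, 0.043, 0.004], [0, 0, 0], [0, 0, 0]], "twist": [[0.0, 0.0, 0.022], [0.0, 0.0, 0.022], [0.0, 0.0, 0.022], [0.0, 0.0, 0.022], [0.0, 0.0, 0.022], [0.0, 0.0, 0.022], [0.0, 0.0, 0.022], [0.0, 0.0, 0.022], [0.0, 0.0, 0.022], [0.0, 0.0, 0.022], [0.0, 0.0, 0.022], [0, 0, 0], [0, 0, 0]], "jaw": [255, 255, 255, 255, 255, 255, 255, 255, 255, 255, 255, 255, 255]}
```

Call:
apply_moves(dp=[[0,0,-0.12],[0,0,-0.18],[0,0,-0.16],[0,0,-0.05],[-0.13,-0.04,0.005],[-0.26,-0.065,0.005],[-0.263,-0.053,0.005],[-0.265,-0.041,0.005],[-0.266,-0.029,0.005],[-0.267,-0.017,0.005],[-0.268,-0.005,0.004],[-0.268,0.007,0.004],[-0.267,0.019,0.004],[-0.266,0.031,0.004],[-0.26,0.043,0.004],[-0.1,0.02,0],[0,0,0],[0,0,0]], twist=[[0,0,0],[0,0,0],[0,0,0],[0,0,0],[0,0,0.011],[0,0,0.022],[0,0,0.022],[0,0,0.022],[0,0,0.022],[0,0,0.022],[0,0,0.022],[0,0,0.022],[0,0,0.022],[0,0,0.022],[0,0,0.022],[0,0,0.006],[0,0,0],[0,0,0]], jaw=[255,255,255,255,255,255,255,255,255,255,255,255,255,255,255,255,255,255])

```text
clock: 25.45
tcp_pos: [0.5316, 0.2167, 0.3113]
orientation: [1.851, -2.537, -0.014]
contact_force: [0.2, -0.8, -5.1]
grip_width: 0.0147
```

```bash
python3 - <<'E'
from plan import *
from bench import r
o=r.get_obs();tell(o)
plan(o,[.535,.2187,.21],-106.6,255,vmax=.025,pad=2)
E
```

```text
t 25.45 tcp [0.5316 0.2167 0.3113] xaz -107.77 zdir [-0.0065  0.0067 -1.    ] q [-1.19  0.62  0.97  1.93 -0.64  0.94 -1.78] F [ 0.2 -0.8 -5.1] M [-0.09  0.    0.08] w 0.0147
5 rows {"dp": [[-0.004, -0.006, 0.169], [-0.004, -0.005, 0.169], [-0.004, -0.005, 0.169], [-0.005, -0.005, 0.169], [-0.005, -0.005, 0.169], [0, 0, 0], [0, 0, 0]], "twist": [[0.001, 0.0, -0.002], [0.001, 0.0, -0.002], [0.001, 0.0, -0.002], [0.001, 0.0, -0.002], [0.001, 0.0, -0.002], [0, 0, 0], [0, 0, 0]], "jaw": [255, 255, 255, 255, 255, 255, 255]}
```

Call:
apply_moves(dp=[[-0.004,-0.006,0.12],[-0.004,-0.005,0.17],[-0.004,-0.005,0.17],[-0.005,-0.005,0.17],[-0.005,-0.005,0.15],[0,0,0],[0,0,0]], twist=[[0.001,0,-0.002],[0.001,0,-0.002],[0.001,0,-0.002],[0.001,0,-0.002],[0.001,0,-0.002],[0,0,0],[0,0,0]], jaw=[255,255,255,255,255,255,255])

```text
clock: 26.15
tcp_pos: [0.5348, 0.2087, 0.2112]
orientation: [-1.864, 2.526, -0.001]
contact_force: [0.4, -0.4, -4.5]
grip_width: 0.0147
```

```bash
python3 - <<'E'
from plan import *
from bench import r
o=r.get_obs();tell(o)
p=o["tcp_pos"];plan(o,[p[0],p[1],.1905],-106.6,255,n=3,pad=2,dec=4)
E
```

```text
t 26.15 tcp [0.5348 0.2087 0.2112] xaz -107.13 zdir [ 2.2e-03  7.0e-04 -1.0e+00] q [-1.07  0.74  0.82  1.98 -0.78  0.77 -1.65] F [ 0.4 -0.4 -4.5] M [-0.04  0.    0.01] w 0.0147
3 rows {"dp": [[0.0001, 0.0001, 0.0574], [0.0001, 0.0001, 0.0574], [0.0, 0.0, 0.0574], [0, 0, 0], [0, 0, 0]], "twist": [[-0.0003, 0.0002, -0.0015], [-0.0003, 0.0002, -0.0015], [-0.0003, 0.0002, -0.0015], [0, 0, 0], [0, 0, 0]], "jaw": [255, 255, 255, 255, 255]}
```

Call:
apply_moves(dp=[[0,0,0.055],[0,0,0.055],[0,0,0.045],[0,0,0.015],[0,0,0],[0,0,0]], twist=[[-0.0003,0,0],[-0.0003,0,0],[0,0,0],[0,0,0],[0,0,0],[0,0,0]], jaw=[255,255,255,255,255,255])

```text
clock: 26.75
tcp_pos: [0.5358, 0.208, 0.1913]
orientation: [-1.861, 2.525, -0.001]
contact_force: [1.2, 1.1, -4.8]
grip_width: 0.0142
```

```bash
python3 - <<'E'
from plan import *
from bench import r
o=r.get_obs();tell(o)
E
```

```text
t 26.75 tcp [0.5358 0.208  0.1913] xaz -107.2 zdir [ 0.0042  0.0027 -1.    ] q [-1.04  0.76  0.78  1.98 -0.82  0.74 -1.63] F [ 1.2  1.1 -4.8] M [-0.07  0.06  0.02] w 0.0142
```

Call:
apply_moves(dp=[[0,0,0.009],[0,0,0.004],[0,0,0],[0,0,0]], twist=[[-0.001,0.0015,0],[0,0,0],[0,0,0],[0,0,0]], jaw=[255,255,255,255])

```text
clock: 27.15
tcp_pos: [0.536, 0.2082, 0.1904]
orientation: [-1.864, 2.527, -0.001]
contact_force: [-0.3, -0.1, -5.5]
grip_width: 0.0144
```

```bash
python3 - <<'E'
from plan import *
from bench import r
o=r.get_obs();tell(o)
E
```

```text
t 27.15 tcp [0.536  0.2082 0.1904] xaz -107.18 zdir [ 1.9e-03  8.0e-04 -1.0e+00] q [-1.04  0.77  0.78  1.98 -0.81  0.74 -1.63] F [-0.3 -0.1 -5.5] M [ 0.01  0.02 -0.06] w 0.0144
```

Call:
apply_moves(dp=[[0,0,0.007],[0,0,0.004],[0,0,0],[0,0,0],[0,0,0],[0,0,0],[0,0,0],[0,0,0],[0,0,0],[0,0,0]], twist=[[0,0.0005,0],[0,0,0],[0,0,0],[0,0,0],[0,0,0],[0,0,0],[0,0,0],[0,0,0],[0,0,0],[0,0,0]], jaw=[255,255,255,200,120,0,0,0,0,0])

```text
clock: 28.15
tcp_pos: [0.5378, 0.2083, 0.1912]
orientation: [-1.861, 2.524, -0.003]
contact_force: [-0.0, -0.3, -0.1]
grip_width: 0.0854
```

```bash
python3 - <<'E'
from plan import *
from bench import r
o=r.get_obs();tell(o)
E
```

```text
t 28.15 tcp [0.5378 0.2083 0.1912] xaz -107.21 zdir [ 0.0058  0.0019 -1.    ] q [-1.04  0.77  0.78  1.98 -0.81  0.74 -1.63] F [-0.  -0.3 -0.1] M [ 0.03  0.03 -0.01] w 0.0854
```

Released. I'll retreat straight up and look.

Call:
apply_moves(dp=[[0,0,-0.1],[0,0,-0.25],[0,0,-0.3],[0,0,-0.3],[0,0,-0.25],[0,0,0],[0,0,0],[0,0,0]], twist=[[0,0,0],[0,0,0],[0,0,0],[0,0,0],[0,0,0],[0,0,0],[0,0,0],[0,0,0]], jaw=[0,0,0,0,0,0,0,0])

```text
clock: 28.95
tcp_pos: [0.5367, 0.2067, 0.3442]
orientation: [-1.858, 2.527, -0.002]
contact_force: [-0.7, 0.3, -0.3]
grip_width: 0.0855
```

```bash
python3 - <<'E'
from plan import *
from bench import r
o=r.get_obs();tell(o)
f=r.grab_frame("wrist"); np.savez("w15.npz",pos=o["tcp_pos"],rv=o["orientation"],**f)
cv2.imwrite("pics/w15.png",f["color"][:,:,::-1])
s=r.grab_frame("side"); cv2.imwrite("pics/s15.png",s["color"][:,:,::-1]); np.savez("s15.npz",**s)
t=r.grab_frame("top"); cv2.imwrite("pics/t15.png",t["color"][:,:,::-1])
E
```

```text
t 28.95 tcp [0.5367 0.2067 0.3442] xaz -107.36 zdir [ 0.0049  0.002  -1.    ] q [-1.21  0.58  1.02  1.91 -0.59  0.99 -1.79] F [-0.7  0.3 -0.3] M [-0.02 -0.02  0.04] w 0.0855
```

View pics/w15.png

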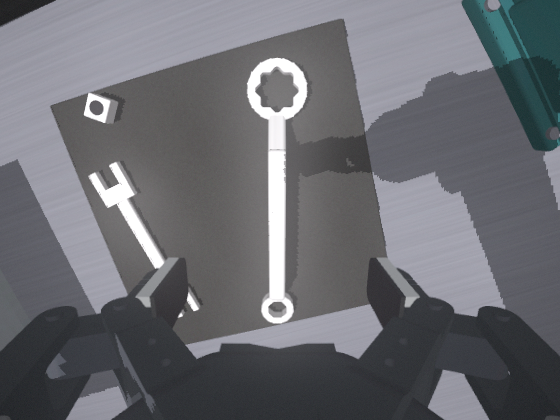

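View pics/s15.png

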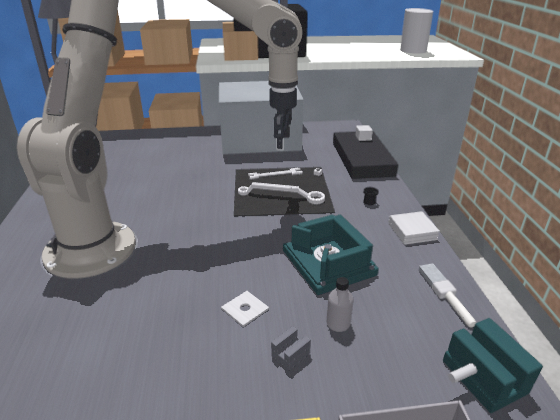

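```bash
python3 - <<'E'
from plan import *
f=dict(np.load("w15.npz")); pose=(f["pos"],f["rv"]); C=cloud(f,pose)
g=cv2.cvtColor(f["color"],cv2.COLOR_RGB2GRAY)
L=on_plane(f,[(278,73)],.018,pose);print(L)
for name,c in [("top",t) for t in []]: pass
m=(C[...,2]>.010)&(C[...,2]<.05)&(C[...,0]>.35)
for lo,hi in [(.009,.022)]:
    k=(C[...,2]>lo)&(C[...,2]<hi)&(g>150); ys,xs=np.where(k)
    n,lab,st,ce=cv2.connectedComponentsWithStats(k.astype(np.uint8))
    for i in range(1,n):
        if st[i][4]>60: print(st[i],ce[i].round(0),np.median(C[lab==i],axis=0).round(4))
E
```

```text
[[0.64831457 0.17190005 0.018     ]]
[ 247   58   60   69 1659] [276.  90.] [0.6358 0.1783 0.0172]
[ 84  92  27  31 406] [ 97. 107.] [0.6722 0.3423 0.0188]
[  89  162   75  106 1534] [125. 208.] [0.5842 0.3597 0.0102]
[187 293  12  18 104] [192. 302.] [0.4495 0.336  0.0104]
[262 295  32  28 459] [277. 310.] [0.4127 0.2472 0.0144]
```

```bash
python3 - <<'E'
from bench import r
print(r.hand_in())
E
```

```text
the job is handed in; nothing more can be done
None
```

The nut came up solid on the third stroke. I nipped it up, laid the spanner back flat on the mat and handed the job in at about 29 s. No verdict was reported.

**Strokes:** I lifted the ring clear and seated it again between strokes, turning the nut about 119° in all. Each seating was aligned by looking through the ring with the wrist camera.

**Torque:** Drag read about 0.4 N m while the nut was turning. At the stop it rose to 1.1 N m. The next small step briefly took it to about 1.51 N m, slightly over your 1.5 limit. I backed off at once and held about 1.07 N m before lifting off. The ring-to-nut force can't be measured directly. At your figure of about 80 N per N m, the peak would have been roughly 120 N, under the 160 N limit.

**Last checks:**
- **Spanner:** it lies flat and released on the mat, about 20 mm from where it started. The ring tops measured 17 mm and 14 mm above the bench, against an expected 18 mm and 16 mm.
- **Bystanders:** by eye in the final pictures, nothing else had moved.
- **Nut:** I had no direct reading of the joint angle. That it is solid rests on the torque rise while the handle was well clear of the ribs. Camera readings of the nut's angle differed by 1 to 3°.

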